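Face up the rose quartz row on the crystal stall

ROBOT

A 6-joint arm with a two-finger parallel gripper is mounted at the origin on the work surface. World frame = base frame: x ahead of the robot, y to its left, z up, the work surface at z = 0. Lengths are in m, angles in degrees, forces in N, time in s.
With the tool pointing down it reaches from about 0.3 to 0.75 m from the base axis. Payload 8.5 kg.
Tool frame: the origin (TCP) lies at the very end of the fingers, on their centre line; the grasp point (between the pads) lies 19 mm behind it (grip_depth is the distance from the TCP to the grasp point, in m); z points along the fingers, y is the direction in which the jaws open and shut (so a half turn about z gives the same grasp; the last joint's range is limited). The gripper opens to 85 mm and grips with 20 to 120 N. Pads are 22 mm wide; open, the fingers measure 114 mm over their backs; the gripper's body (76 mm by 85 mm) begins 54 mm behind the grasp point. The pads swing forward as they close: fully open they stand 13 mm farther back than shut.
Start: joints at [-84.471, 21.807, 74.336, -0, 83.858, -12.336], TCP at [0.169, -0.523, 0.211] pointing down, gripper open.
Joint ranges: [-178.18, 178.18], [-50.72, 133.34], [12.68, 142.11], [-81.47, 261.47], [9.98, 163.14], [-165.26, 165.26]. Speed limits (degrees/s): [136.94, 136.94, 180, 180, 180, 180].

INTERFACE

Orientations are given as a 3x3 rotation matrix whose columns are the frame's x, y, z axes.
In Python, from rig import observe, get_image, close_job, silhouettes, grip_depth gives the robot as it stands. The module is installed in compiled form; this text tells all that it offers.
- The arm moves only by the shell command python3 -m crank 'ROWS' [FORCE]. ROWS is a JSON object of lists of equal length, an entry for each row: "slide": the shift along the tool's x, y, z in m, a list of three; "roll": the turn about the tool's z in rad; "grip": the finger opening in m, from 0 to 0.0854. A call has exactly 8 rows; each row is the pose to reach, as a shift and turn from the pose commanded when the call began, along the tool's axes at that moment; what a row does not reach only later rows make up. A row lasts 1/10 s, in which the tool goes at most 50 mm and 8.59 degrees, less where a joint would pass 70% of its speed; a pose out of reach is approached as far as the arm can. A call with a gripper value outside its range is refused whole. The fingers move at their own pace and stop on an object; FORCE is the grip in N (left out, the last holds). Time passes only in rows, so rows that repeat a pose let the fingers close, or fill a call up. It gives the time, the measured TCP pose, the force and the opening at its end, in the units of the state.
- observe(): the state, without advancing time (a new reading comes with each control period).
- get_image(name): name is "scene" or "top" or "wrist"; returns a dict with "frame" (480x640x3 uint8, red, green, blue), "fx", "fy", "cx", "cy" (pixels), "D" ([k1, k2, p1, p2, k3] as OpenCV has them; the pictures are not rectified), "xyz" and "rotation" of the camera in the world. Camera axes: x right, y down, z forward; pixel columns grow to the right and rows downward; lengths in m; the calibration is good to about 2 mm. A picture is of the moment at which its call begins. There is no depth.
- close_job(): hands the job in, once; it reports no verdict.
Trained networks look in a picture, given as the dict that the camera call returned (one of the last four; its "shot" number tells which), for a name from the list of things; names that differ only in an ending like _2 or _b are one class to them, and where a whole thing is asked for, a point or a joint stands for the part that bears it (a point fixed in the world has none). Each returns a list of dicts, best first, with "confidence" (0 to 1); they miss things now and then, are a little off and sometimes report something else, mostly with a low value. They report only what shows in the picture. A call takes as long as a camera call.
- silhouettes(target, picture): "pixels" (480x640 bool, what is visible of it) and "box" ([centre column, centre row, width, height] in pixels, round what is visible of it).
The state is a dict: "time_s": time; "q": joint angles; "qvel": joint speeds; "joint_efforts": joint torques, N m; "position": TCP position; "tool_rot": TCP orientation; "ft_force": force on the tool from outside, world axes, zero at the start; "wrist_torque": the same for the moment, N m; "grip_width": finger opening in m.
Only numpy, scipy, OpenCV 4.12 (cv2) and the standard library are available. Lean on these libraries where they do the work, as an engineer would, in place of code of your own. Each camera call takes 0.05 s, during which the arm holds its last target.

TASK

Restock the rose quartz row on the display stand: first bring the pink crystal that is left at the back of the row forward onto the front disc of the same row, then take the new pink crystal from the table and stand it on the rear disc behind it. Both should end upright in the middle of their discs; set them down without dropping or tipping them, and leave the green crystal, the bowl and the stone ball where they are.

Things in the scene. Friction and masses are not known exactly. Their poses are not given: they have to be found in the camera images.
- stand: fixed plywood display stand, deck 260 mm wide (y), deck top 50 mm above the table. Origin on the table; +x points to the rear, +y to the left row. The deck reaches from x = -100 mm (front edge, nearest the robot) to +120 mm. Two rows run front to rear, at y = +60 (left) and -60 mm (right). Front and both sides are open; two thin posts (10 mm) stand at x = +105, y = +-118 mm.
- board_edge (a point): middle of the lower front edge of the fixed clear plastic board over the rear of the deck: stand x = +35, y = 0, 165 mm above the deck, axes as the stand's. The board reaches 80 mm back from here, over the full width, 12 mm thick, with a 55 mm egg stone on it. It blocks an upright tool over the rear discs: tilt the tool 30 to 45 degrees, its hand end towards the robot.
- old_pink_mid (a point): the pink (rose quartz) crystal already on the stand, on the rear disc of one of the two rows: upright hexagonal crystal, 46 mm across flats, 53 mm across corners, vertical sides to 70 mm above its base, then a point up to 95 mm; about 0.4 kg. This is its centre, 47.5 mm above the base; z up, +y and -y square to two opposite flats (others every 60 degrees).
- new_pink_mid (a point): the new pink crystal, standing on the table to one side of the stand, to the left or to the right: upright hexagonal crystal, 46 mm across flats, 53 mm across corners, vertical sides to 70 mm above its base, then a point up to 95 mm; about 0.4 kg. This is its centre, 47.5 mm above the base; z up, +y and -y square to two opposite flats (others every 60 degrees).
- green_mid (a point): dark green crystal on the rear disc of the other row, to be left alone: upright hexagonal crystal, 46 mm across flats, 53 mm across corners, vertical sides to 70 mm above its base, then a point up to 95 mm; about 0.4 kg. This is its centre, 47.5 mm above the base; z up, +y and -y square to two opposite flats (others every 60 degrees).
- left_front (a point): the centre, at deck height, of the round dark wooden disc (72 mm across, flush with the deck) at the front of the left row (stand x = -55, y = +60 mm). Axes as the stand's.
- left_rear (a point): the centre, at deck height, of the round dark wooden disc (72 mm across, flush with the deck) at the rear of the left row (stand x = +45, y = +60 mm), under the clear board, 100 mm behind the front disc. Axes as the stand's.
- right_front (a point): the centre, at deck height, of the round dark wooden disc (72 mm across, flush with the deck) at the front of the right row (stand x = -55, y = -60 mm). Axes as the stand's.
- right_rear (a point): the centre, at deck height, of the round dark wooden disc (72 mm across, flush with the deck) at the rear of the right row (stand x = +45, y = -60 mm), under the clear board, 100 mm behind the front disc. Axes as the stand's.
- bowl: wooden bowl of tumbled stones, 110 mm across, 60 mm high, 0.8 kg, on the table to the other side of the stand than the new crystal; origin at the centre of its underside. To be left alone.
- ball: polished stone ball on a wooden foot (one piece), 84 mm across, 97 mm high, 0.8 kg, on the table beyond the left end of the stand; origin at the centre of its underside. To be left alone.

How it is judged (in metres and radians):
On the way, in this order (a step that is already met when the one before it is completed fails the run):
1. the older pink crystal stands released on the front disc of a row, while the new one is not yet on the stand ((horizontal distance between old_pink_mid and left_front below 0.022 m or horizontal distance between old_pink_mid and right_front below 0.022 m) and angle between old_pink_mid's own z axis and vertical below 0.1 rad and z of old_pink_mid in the frame of stand between 0.092 and 0.104 m and contact force between the fingers and old_pink below 0.3 N and linear speed of old_pink below 0.03 m/s and not (horizontal distance between new_pink_mid and left_rear below 0.06 m or horizontal distance between new_pink_mid and right_rear below 0.06 m)), for 0.2 s.
2. the new pink crystal stands released on the rear disc behind it (((horizontal distance between old_pink_mid and left_front below 0.022 m and horizontal distance between new_pink_mid and left_rear below 0.022 m) or (horizontal distance between old_pink_mid and right_front below 0.022 m and horizontal distance between new_pink_mid and right_rear below 0.022 m)) and angle between new_pink_mid's own z axis and vertical below 0.1 rad and z of new_pink_mid in the frame of stand between 0.092 and 0.104 m and contact force between the fingers and new_pink below 0.3 N and linear speed of new_pink below 0.03 m/s), for 0.2 s.
At the end, for the whole second after the job is handed in: the older pink crystal stands upright (within 0.1 rad) on the deck, its centre within 22 mm of the centre of the front disc of its row, and the new pink crystal likewise on the rear disc of the same row; both released and at rest (all of step 2 and angle between old_pink_mid's own z axis and vertical below 0.1 rad and z of old_pink_mid in the frame of stand between 0.092 and 0.104 m and contact force between the fingers and old_pink below 0.3 N and linear speed of old_pink below 0.03 m/s); the robot touches nothing.
It fails at once if the green crystal is shifted by more than 20 mm or tipped (distance of green_mid from where it was at the start of the episode above 0.02 m or angle between green_mid's own z axis and vertical above 0.6 rad).
It fails at once if the bowl or the stone ball is shifted by more than 30 mm (distance of any of bowl, ball from where it was at the start of the episode above 0.03 m).
It fails at once if a pink crystal is tipped by more than 0.9 rad (angle between any of old_pink_mid, new_pink_mid's own z axis and vertical above 0.9 rad).
It fails at once if a pink crystal is dropped (falls free of the fingers faster than 0.65 m/s, about 20 mm) ((contact force between the fingers and old_pink below 0.05 N and linear speed of old_pink above 0.65 m/s) or (contact force between the fingers and new_pink below 0.05 N and linear speed of new_pink above 0.65 m/s)).
It also fails if it takes over 58 s, if anything falls off the work surface, if the arm or the gripper's body presses on something with over 40 N, if the wrist force passes 120 N, or if a joint passes its speed limit or range.

## Working session

There is one attempt and no reset: what is moved stays moved. The work goes in short steps, Python scripts to look and compute and a shell command to move; the robot and the scene stay as the last step left them, time stands still between calls to the robot, and variables do not carry over. Pictures are saved under pics/ and viewed, and the job is handed in when it is done.

```bash
mkdir -p pics; ls
cat > look.py <<'E'
import sys,cv2
from rig import *
def snap(cam,tag):
    p=get_image(cam); cv2.imwrite(f'pics/{cam}_{tag}.png',cv2.cvtColor(p['frame'],cv2.COLOR_RGB2BGR)); return p
E
python3 - <<'E'
from look import *
import numpy as np
np.set_printoptions(precision=4,suppress=True)
s=observe();print(s)
print(grip_depth)
for c in ['scene','top','wrist']:
    p=snap(c,'0')
    print(c,p['fx'],p['fy'],p['cx'],p['cy'],p['D'],p['xyz'],np.array(p['rotation']).tolist(),p['shot'])
    for t in ['stand','old_pink_mid','new_pink_mid','green_mid','bowl','ball']:
        r=silhouettes(t,p)
        print(t,[(round(x['confidence'],2),np.round(x['box'],1)) for x in r[:3]])
E
```

```text
pics
{'time_s': 0.0, 'q': array([-84.4701,  21.8419,  74.3829,  -0.0008,  83.8569, -12.3364]), 'qvel': array([ 0.0084,  0.0071,  0.0422, -0.0635,  0.026 , -0.0381]), 'joint_efforts': array([ -0.0004, -44.8462, -23.1274,  -0.0002,   0.0048,  -0.    ]), 'position': array([ 0.1687, -0.5232,  0.2105]), 'tool_rot': array([[ 0.9518,  0.3068, -0.0002],
       [ 0.3068, -0.9518,  0.0014],
       [ 0.0003, -0.0014, -1.    ]]), 'ft_force': array([-0.1667,  1.1942, -0.2821]), 'wrist_torque': array([-0.051 ,  0.0328,  0.0634]), 'grip_width': 0.08571515553602733}
0.0187
scene 469.2212403062796 469.2212403062796 317.46778554785726 230.95949236339757 [-0.0413  0.      0.      0.      0.    ] [0.3457 0.4525 0.9258] [[-0.8940145481609275, -0.3933399211153775, 0.21452667464341396], [-0.4479975834838478, 0.7783737603177059, -0.43980956610959154], [0.006012725608687948, -0.48930358235539523, -0.8720927997781724]] 1
stand [(0.77, array([299.1, 217.9, 145.8, 176.5]))]
old_pink_mid [(0.77, array([302.6, 199.3,  24.4,  34. ])), (0.68, array([300.9, 217.2, 147. , 176.7]))]
new_pink_mid [(0.56, array([417. , 
[... 659 characters left out ...]
.5]))]
old_pink_mid [(0.88, array([340.6, 207.1,  19.4,  19.5]))]
new_pink_mid [(0.62, array([448.4, 275.7,  29.5,  18.6]))]
green_mid [(0.83, array([290.9, 217.2,  19.7,  18.5]))]
bowl [(0.7, array([217.3, 268.9,  40.7,  45.1]))]
ball [(0.96, array([156.4, 216. ,  37.8,  36. ]))]
wrist 428.5959929273664 428.5959929273664 319.0447895072666 239.25303078077118 [-0.0267  0.      0.      0.      0.    ] [ 0.2399 -0.5002  0.3735] [[0.30652719210962603, -0.9100248715845608, -0.2790982149618483], [-0.951861700216717, -0.29324531602346005, -0.08925518635261373], [-0.0006198047492774487, 0.29302204307492413, -0.9561054848259517]] 3
stand []
old_pink_mid []
new_pink_mid []
green_mid []
bowl []
ball []
```

View pics/scene_0.png

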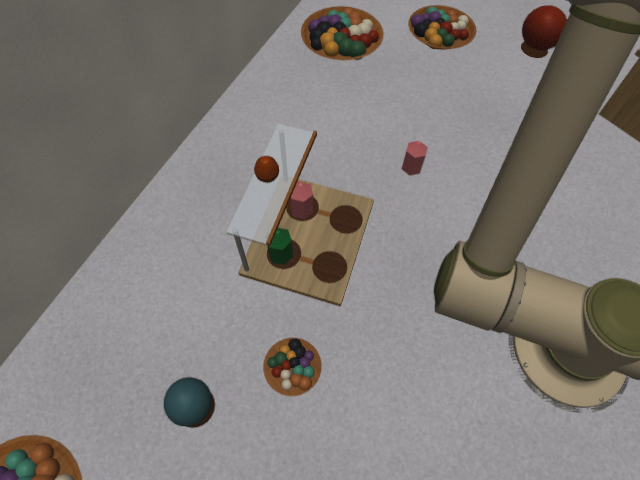

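View pics/top_0.png

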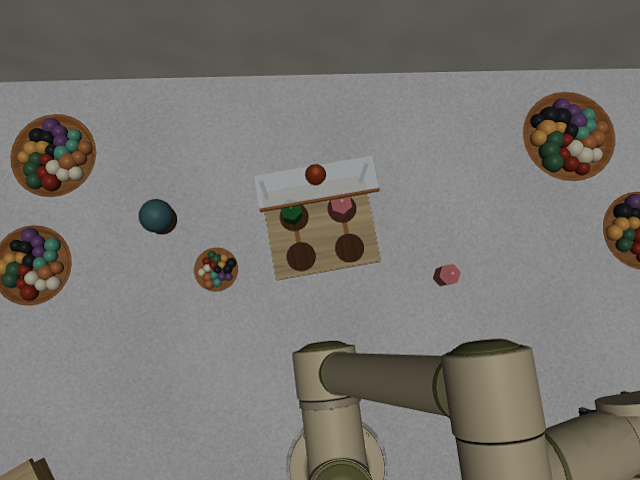

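View pics/wrist_0.png

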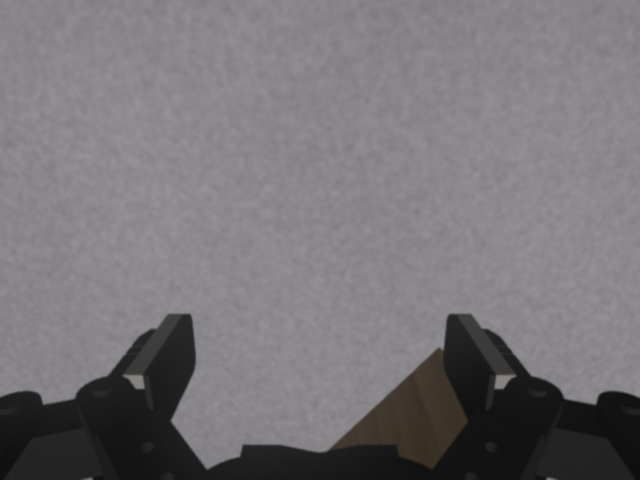

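The right row (stand's −y side) holds the old pink crystal, at scene (302,200) and top (342,208). Green is on the left rear disc at scene (280,244). The new pink is on the table to the right at scene (415,158), top (447,275). Next I'll turn these into positions.

```bash
cat > fit.py <<'E'
from look import *
import numpy as np
from scipy.optimize import minimize, least_squares
np.set_printoptions(precision=4,suppress=True)
def proj(p,X):
    R=np.array(p['rotation']);t=-R.T@np.array(p['xyz'])
    K=np.array([[p['fx'],0,p['cx']],[0,p['fy'],p['cy']],[0,0,1]])
    return cv2.projectPoints(np.asarray(X,float).reshape(-1,1,3),cv2.Rodrigues(R.T)[0],t,K,np.array(p['D'],float))[0].reshape(-1,2)
def ray(p,uv,z):
    K=np.array([[p['fx'],0,p['cx']],[0,p['fy'],p['cy']],[0,0,1]])
    n=cv2.undistortPoints(np.array(uv,float).reshape(-1,1,2),K,np.array(p['D'],float)).reshape(-1,2)
    d=np.c_[n,np.ones(len(n))]@np.array(p['rotation']).T
    c=np.array(p['xyz']); s=(z-c[2])/d[:,2]
    return c+d*s[:,None]
def hexpts(x,y,z0,yaw):
    a=yaw+np.radians(60*np.arange(6)); r=.0266
    P=np.c_[x+r*np.cos(a),y+r*np.sin(a)]
    return np.r_[np.c_[P,np.full(6,z0)],np.c_[P,np.full(6,z0+.07)],[[x,y,z0+.095]]]
def hexmask(p,v,z0):
    m=np.zeros((480,640),np.uint8)
    h=cv2.convexHull((proj(p,hexpts(v[0],v[1],z0,v[2]))*16).astype(np.int32))
    big=np.zeros_like(m); cv2.fillConvexPoly(big,h,1,cv2.LINE_AA,4); return big.astype(bool)
def fitcrystal(ps,ms,z0,x0,margin=None):
    best=None
    def cost(v): 
        c=0
        for p,m in zip(ps,ms):
            h=hexmask(p,v,z0); c+=1-(h&m).sum()/max(1,(h|m).sum())
        return c
    for yaw in np.radians([0,15,30,45]):
        r=minimize(cost,[x0[0],x0[1],yaw],method='Nelder-Mead',options=dict(initial_simplex=[[x0[0],x0[1],yaw],[x0[0]+.01,x0[1],yaw],[x0[0],x0[1]+.01,yaw],[x0[0],x0[1],yaw+.2]],xatol=1e-4,fatol=1e-4))
        if best is None or r.fun<best.fun: best=r
    return best
E
python3 - <<'E'
from fit import *
S=snap('scene','1');T=snap('top','1')
# stand: discs dark-brown by colour in top
hsv={}
for n,p in (('S',S),('T',T)):
    h=cv2.cvtColor(p['frame'],cv2.COLOR_RGB2HSV); 
    b=silhouettes('stand',p)[0]['pixels']
    f=p['frame'].astype(int)
    d=(f.sum(2)<200)&(f[...,0]>f[...,1]+8)
    d=d.astype(np.uint8)
    box=silhouettes('stand',p)[0]['box']
    m=np.zeros_like(d); x,y,w,hh=np.array(box).astype(int); m[y-hh//2:y+hh//2,x-w//2:x+w//2]=1
    k,l,st,c=cv2.connectedComponentsWithStats(d&m)
    for i in range(1,k):
        if st[i,4]>150:
            ctr=np.argwhere(l==i)[:,::-1]
            print(n,st[i],c[i],ray(p,[c[i]],.05))
for name,z0 in (('new_pink_mid',0),('old_pink_mid',.05),('green_mid',.05)):
    ms=[silhouettes(name,p)[0]['pixels'] for p in (S,T)]
    for m,p in zip(ms,(S,T)):
        print(name,m.sum(),np.argwhere(m)[:,::-1].mean(0),ray(p,[np.argwhere(m)[:,::-1].mean(0)],z0+.045))
    x0=ray(T,[np.argwhere(ms[1])[:,::-1].mean(0)],z0+.05)[0]
    for u in ((0,),(1,),(0,1)):
        r=fitcrystal([(S,T)[i] for i in u],[ms[i] for i in u],z0,x0)
        print(name,u,r.x[:2],np.degrees(r.x[2])%60,r.fun)
for name,z in (('bowl',.03),('ball',.055)):
    for p in (S,T):
        b=silhouettes(name,p)[0]['box']; print(name,ray(p,[b[:2]],z))
for p,n in((S,'S'),(T,'T')):
    x,y=(200,110) if n=='S' else (240,140)
    cv2.imwrite(f'pics/z{n}1.png',cv2.resize(cv2.cvtColor(p['frame'],cv2.COLOR_RGB2BGR)[y:y+200,x:x+260],None,fx=3,fy=3,interpolation=cv2.INTER_CUBIC))
E
```

```text
S [267 133  52 113 779] [299.4596 204.0372] [[ 0.6272 -0.0322  0.05  ]]
S [254 157  25  25 466] [266.2725 169.3004] [[ 0.74   -0.0819  0.05  ]]
S [330 206  33  27 715] [345.5455 218.972 ] [[ 0.5201 -0.0434  0.05  ]]
S [267 240  34  29 288] [288.8403 257.25  ] [[0.5861 0.0935 0.05  ]]
S [312 252  35  31 854] [329.3361 266.7295] [[0.5016 0.0751 0.05  ]]
T [305 165  21  20 301] [315.1993 174.5415] [[0.7058 0.0319 0.05  ]]
T [260 189 117  43 806] [321.8151 212.0261] [[0.61  0.018 0.05 ]]
T [335 233  29  29 664] [349.0045 247.5211] [[ 0.52  -0.046  0.05 ]]
T [287 242  29  29 667] [300.7376 256.2144] [[0.5015 0.0724 0.05  ]]
new_pink_mid 626 [414.6502 157.5463] [[ 0.4461 -0.274   0.045 ]]
new_pink_mid 465 [446.3183 275.4774] [[ 0.4462 -0.2813  0.045 ]]
new_pink_mid (0,) [ 0.4476 -0.2808] 38.092096252320935 0.06296851574212892
new_pink_mid (1,) [ 0.4465 -0.2825] 42.38728294973203 0.04149377593360992
new_pink_mid (0, 1) [ 0.4462 -0.2821] 38.034670536952085 0.1200478142076502
old_pink_mid 698 [301.586  200.1977] [[ 0.6132 -0.0179  0.095 ]]
old_pink_mid 312 [340.2821 207.7404] [[ 0.6102 -0.0251  0.095 ]]
old_pink_mid (0,) [ 0.6174 -0.023 ] 59.767335949373944 0.10296010296010294
old_pink_mid (1,) [ 0.6102 -0.0236] 48.00728113485204 0.32613390928725705
old_pink_mid (0, 1) [ 0.617  -0.0244] 57.21133375686805 0.45066469397967845
green_mid 632 [281.1171 246.7816] [[0.5985 0.0985 0.095 ]]
green_mid 327 [291.6758 214.6758] [[0.5962 0.0911 0.095 ]]
green_mid (0,) [0.6055 0.0921] 4.790161822357423 0.23020706455542017
green_mid (1,) [0.5958 0.0921] 13.728746441149688 0.2850877192982456
green_mid (0, 1) [0.6041 0.0925] 1.7228663221786888 0.5364285121566675
bowl [[0.4733 0.2855 0.03  ]]
bowl [[0.4745 0.2794 0.03  ]]
ball [[0.6069 0.4294 0.055 ]]
ball [[0.6092 0.4234 0.055 ]]
```

```bash
python3 -m crank --help 2>&1 | head -20; python3 -c "from rig import observe;print(observe()['time_s'])"
```

```text
invalid input: not JSON, or not a number
1.85
```

Stand yaw comes out at about 8.9°, with the front discs 119.8 mm apart (should be 120). The move command has no tilt axis, only slides and a roll about the tool z. So I'll do any vertical-tool work first. Step one is to turn the new crystal so its flats suit a tilted grasp later.

```bash
python3 -m crank '{"slide":[[0.042,-0.018,0],[0.085,-0.036,0],[0.127,-0.054,0.01],[0.169,-0.072,0.02],[0.211,-0.09,0.03],[0.254,-0.108,0.04],[0.296,-0.126,0.05],[0.338,-0.144,0.06]],"roll":[-0.05,-0.1,-0.15,-0.2,-0.25,-0.3,-0.35,-0.386],"grip":[0.085,0.085,0.085,0.085,0.085,0.085,0.085,0.085]}' 60
python3 - <<'E'
from fit import *
W=snap('wrist','2')
s=observe();print(s['q'],s['position'],s['tool_rot'])
for r in silhouettes('new_pink_mid',W): print(r['confidence'],r['box'])
E
```

```text
time_s: 2.65
position: [0.4475, -0.2813, 0.1509]
tool_rot: [[0.765, 0.644, 0.0], [0.644, -0.765, -0.0], [0.0, 0.0, -1.0]]
ft_force: [-0.2, -0.7, 0.9]
grip_width: 0.0852
[-44.45    22.8597  83.572    0.1549  73.6939   5.0962] [ 0.4507 -0.2765  0.1493] [[ 0.7614  0.6483  0.0003]
 [ 0.6483 -0.7614  0.0034]
 [ 0.0024 -0.0024 -1.    ]]
0.7 [321.8, 227.3, 81.0, 100.0]
```

View pics/wrist_2.png

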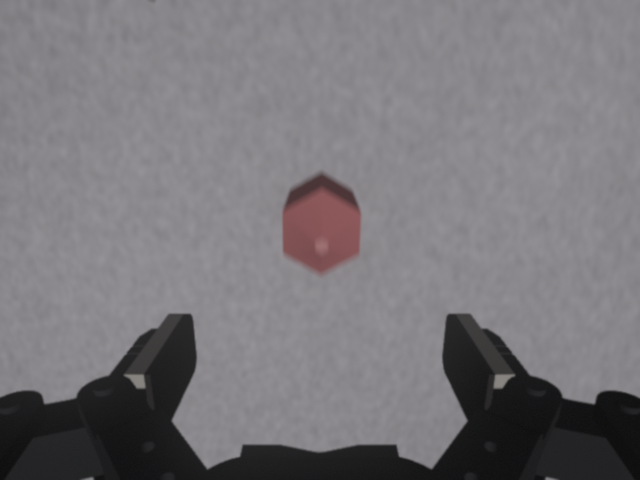

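View pics/zS1.png

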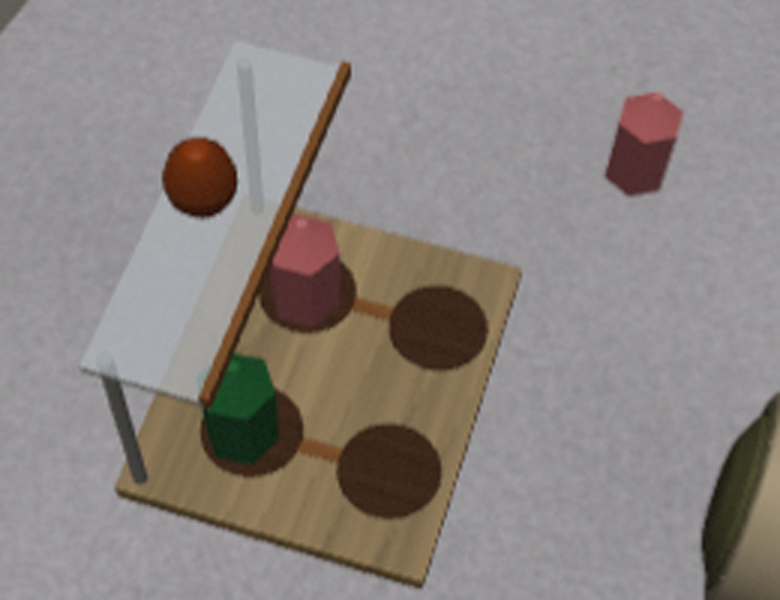

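View pics/zT1.png

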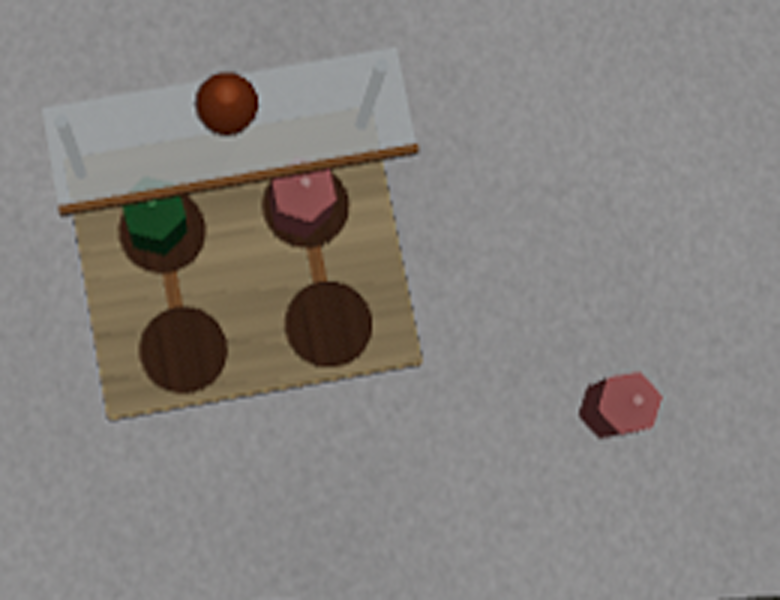

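The wrist picture shows the crystal at (321,230), with its flats square to the jaws. I'll check the centring before I lower.

Run:
```python
from fit import *
W=get_image('wrist')
s=observe();print(s['time_s'],s['q'],s['position'])
m=silhouettes('new_pink_mid',W)[0]['pixels']
r=fitcrystal([W],[m],0,[.446,-.282]); print(r.x[:2],np.degrees(r.x[2])%60,r.fun)
d=np.array([r.x[0],r.x[1],0])-s['position'];print('tool err',s['tool_rot'].T@d)
```

```text
2.8 [-44.9611  22.7307  83.5598   0.0041  73.7767   4.8148] [ 0.4475 -0.2808  0.1505]
[ 0.446 -0.282] 0.0 1.0
tool err [-0.0019  0.0002  0.1505]
```

Run:
```python
from fit import *
W=get_image('wrist')
rs=silhouettes('new_pink_mid',W); print([(r['confidence'],r['box']) for r in rs])
print(W['xyz'],W['rotation'],observe()['position'])
print(proj(W,[[.446,-.282,.095],[.446,-.282,0]]),ray(W,[[321,245]],.095))
```

```text
[(0.96, [322.8, 225.1, 77.6, 102.2])]
[ 0.504  -0.2338  0.3133] [[ 0.6438 -0.7314 -0.2249]
 [-0.7652 -0.6158 -0.1878]
 [-0.0012  0.293  -0.9561]] [ 0.4458 -0.2834  0.1514]
[[318.7537 254.3262]
 [318.9822 212.9847]] [[ 0.4508 -0.2795  0.095 ]]
```

```bash
python3 -m crank '{"slide":[[0,0,0.03],[0,0,0.06],[0,0,0.09],[0,0,0.11],[0,0,0.12],[0,0,0.12],[0,0,0.12],[0,0,0.12]],"roll":[0,0,0,0,0,0,0,0],"grip":[0.085,0.085,0.085,0.085,0.085,0.04,0.03,0.03]}' 60
```

```text
time_s: 3.75
position: [0.4469, -0.2838, 0.0328]
tool_rot: [[0.767, 0.642, 0.002], [0.642, -0.767, -0.003], [0.0, 0.004, -1.0]]
ft_force: [-3.6, 1.7, 7.8]
grip_width: 0.0447
```

```bash
python3 -m crank '{"slide":[[0,0,-0.01],[0,0,-0.01],[0,0,-0.01],[0,0,-0.01],[0,0,-0.01],[0,0,-0.01],[0,0,-0.002],[0,0,0.0]],"roll":[0.13,0.27,0.4,0.53,0.64,0.663,0.663,0.663],"grip":[0.03,0.03,0.03,0.03,0.03,0.03,0.03,0.03]}' 60
python3 -m crank '{"slide":[[0,0,0],[0,0,0],[0,0,-0.02],[0,0,-0.07],[0,0,-0.12],[0,0,-0.17],[0,0,-0.22],[0,0,-0.26]],"roll":[0,0,0,0,0,0,0,0],"grip":[0.05,0.085,0.085,0.085,0.085,0.085,0.085,0.085]}' 60
python3 - <<'E'
from fit import *
W=snap('wrist','3');T=snap('top','3'); S=snap('scene','3')
s=observe();print(s['time_s'],s['q'],s['position'],s['tool_rot'])
for p in (S,T):
  rs=silhouettes('new_pink_mid',p)
  if rs:
    print(rs[0]['confidence'],rs[0]['box']); r=fitcrystal([p],[rs[0]['pixels']],0,[.446,-.282]); print(r.x[:2],np.degrees(r.x[2])%60,r.fun)
E
```

```text
time_s: 4.55
position: [0.4465, -0.283, 0.0326]
tool_rot: [[0.999, 0.037, 0.001], [0.037, -0.999, -0.001], [0.001, 0.001, -1.0]]
ft_force: [-7.7, 6.8, 36.2]
grip_width: 0.045
time_s: 5.35
position: [0.4463, -0.2827, 0.2941]
tool_rot: [[0.999, 0.036, 0.002], [0.036, -0.999, -0.002], [0.002, 0.002, -1.0]]
ft_force: [0.6, -0.9, 0.6]
grip_width: 0.0849
5.5 [-45.2032  16.8974  68.2736  -0.0002  94.5287  42.7325] [ 0.4468 -0.2832  0.2932] [[ 0.9993  0.036   0.0037]
 [ 0.036  -0.9993 -0.0037]
 [ 0.0036  0.0039 -1.    ]]
0.92 [416.5, 158.8, 28.0, 35.0]
[ 0.4475 -0.2829] 45.542963065720805 0.0613138686131387
0.6 [446.0, 275.5, 24.7, 22.3]
[ 0.4483 -0.2813] 55.5274915849484 0.24536082474226806
```

View pics/wrist_3.png

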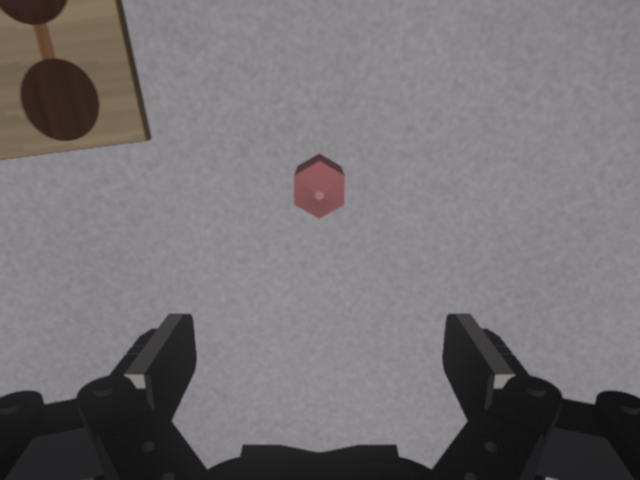

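New crystal is now at (0.447, −0.283), flats facing ~92°. The kinematics show the arm plane is J1, with a 118 mm side offset. I'll go high in front, to J1 ≈ 0, and see what orientation the documented "out of reach is approached as far as the arm can" gives.

```bash
python3 -m crank '{"slide":[[0.002,-0.048,-0.02],[0.004,-0.096,-0.04],[0.006,-0.144,-0.06],[0.008,-0.192,-0.08],[0.01,-0.24,-0.1],[0.012,-0.288,-0.12],[0.014,-0.336,-0.14],[0.016,-0.38,-0.15]],"roll":[0,0,0,0,0,0,0,0],"grip":[0.085,0.085,0.085,0.085,0.085,0.085,0.085,0.085]}' 60
python3 -m crank '{"slide":[[0.04,-0.02,0],[0.09,-0.02,0],[0.13,-0.02,0],[0.17,-0.02,0],[0.21,-0.02,0],[0.26,-0.02,0],[0.31,-0.02,0],[0.36,-0.02,0]],"roll":[0,0,0,0,0,0,0,0],"grip":[0.085,0.085,0.085,0.085,0.085,0.085,0.085,0.085]}' 60
python3 -c "
from rig import *
s=observe();print(s['q'])"
```

```text
time_s: 6.4
position: [0.4488, 0.0904, 0.4384]
tool_rot: [[0.999, 0.035, -0.002], [0.035, -0.999, 0.0], [-0.002, -0.0, -1.0]]
ft_force: [1.0, -0.6, 0.3]
grip_width: 0.085
time_s: 7.2
position: [0.7018, 0.1094, 0.3858]
tool_rot: [[0.999, 0.035, 0.025], [0.035, -0.999, 0.004], [0.025, -0.003, -1.0]]
ft_force: [0.8, 0.1, 0.3]
grip_width: 0.0851
[ -0.76248787  40.70173924  12.75321265   0.29865294 125.13065461
  87.40730553]
```

It does tilt: with J3 at its limit, the tool z gained +0.025 in x. That's the direction I need, so I'll push further out and see how it grows.

```bash
python3 -m crank '{"slide":[[0.05,0,0],[0.1,0,0],[0.15,0,0],[0.2,0,0],[0.25,0,0],[0.3,0,0],[0.35,0,0],[0.4,0,0]],"roll":[0,0,0,0,0,0,0,0],"grip":[0.085,0.085,0.085,0.085,0.085,0.085,0.085,0.085]}' 60
python3 -c "
from rig import *
s=observe();print(s['q'])"
```

```text
time_s: 8.0
position: [0.7774, 0.0962, 0.2877]
tool_rot: [[0.998, 0.035, 0.054], [0.035, -0.999, 0.008], [0.055, -0.006, -0.998]]
ft_force: [-0.1, -0.0, -0.2]
grip_width: 0.0848
[ -1.76406806  48.46388951  12.73463898   0.58675971 115.69432828
  86.5114509 ]
```

```bash
python3 -m crank '{"slide":[[0,0,-0.05],[0,0,-0.1],[-0.03,0,-0.12],[-0.06,0,-0.12],[-0.08,0,-0.12],[-0.1,0,-0.12],[-0.1,0,-0.12],[-0.1,0,-0.12]],"roll":[0,0,0,0,0,0,0,0],"grip":[0.085,0.085,0.085,0.085,0.085,0.085,0.085,0.085]}' 60
python3 -c "
from rig import *
s=observe();print(s['q'],s['tool_rot'],s['position'])"
```

```text
time_s: 8.8
position: [0.6709, 0.092, 0.4027]
tool_rot: [[0.998, 0.035, 0.054], [0.035, -0.999, 0.008], [0.055, -0.006, -0.998]]
ft_force: [-0.1, -0.4, 0.0]
grip_width: 0.0849
[ -2.41825219  34.13136453  22.76234575   0.65147095 120.01374895
  85.9217938 ] [[ 0.99790934  0.03507169  0.05428564]
 [ 0.03471163 -0.99936876  0.00756161]
 [ 0.05451657 -0.00566146 -0.99849682]] [0.67092402 0.09200708 0.40272971]
```

The tilt persists, because the next call starts from the achieved pose. So it can be ratcheted, and I'll test a larger out-of-reach request to find the rate.

```bash
python3 -m crank '{"slide":[[1,0,0],[1,0,0],[1,0,0],[1,0,0],[1,0,0],[1,0,0],[1,0,0],[1,0,0]],"roll":[0,0,0,0,0,0,0,0],"grip":[0.085,0.085,0.085,0.085,0.085,0.085,0.085,0.085]}' 60
python3 -c "
from rig import *
s=observe();print(s['q'],s['tool_rot'],s['position'])"
```

```text
time_s: 9.6
position: [0.7961, 0.079, 0.2736]
tool_rot: [[0.996, 0.035, 0.084], [0.034, -0.999, 0.01], [0.085, -0.008, -0.996]]
ft_force: [-0.8, -0.2, -0.3]
grip_width: 0.0848
[ -3.08103139  49.59747241  12.67804251   0.93087371 112.91902528
  85.3250761 ] [[ 0.99581416  0.03508383  0.0843995 ]
 [ 0.03432359 -0.99935622  0.01044234]
 [ 0.08471153 -0.00750173 -0.99637728]] [0.79609476 0.07898086 0.2735535 ]
```

```bash
python3 -m crank '{"slide":[[1,0,0],[1,0,0],[1,0,0],[1,0,0],[1,0,0],[1,0,0],[1,0,0],[1,0,0]],"roll":[0,0,0,0,0,0,0,0],"grip":[0.085,0.085,0.085,0.085,0.085,0.085,0.085,0.085]}' 60
python3 -c "
from rig import *
s=observe();print(s['q'],s['tool_rot'],s['position'])"
```

```text
time_s: 10.4
position: [0.8524, 0.0669, 0.1739]
tool_rot: [[0.993, 0.035, 0.116], [0.034, -0.999, 0.013], [0.116, -0.009, -0.993]]
ft_force: [-0.3, -0.7, -0.0]
grip_width: 0.0852
[ -3.80121734  56.84290712  12.73057324   1.21663265 103.85338571
  84.56783839] [[ 0.99268078  0.0352464   0.11550997]
 [ 0.03397173 -0.99933843  0.01298585]
 [ 0.11589125 -0.00896673 -0.99322143]] [0.85241102 0.06686121 0.1739498 ]
```

```bash
cat > kin.py <<'E'
import numpy as np
from scipy.optimize import least_squares
from scipy.spatial.transform import Rotation as Ro
D=[([-84.47,21.84,74.38,0,83.86,-12.336],[.1687,-.5232,.2105]),
([-44.96,22.73,83.56,0,73.777,4.8148],[.4472,-.2815,.1507]),
([-45.2032,16.8974,68.2736,0,94.5287,42.7325],[.4468,-.2832,.2932]),
([-.7625,40.7017,12.7532,.2987,125.1307,87.4073],[.7018,.1094,.3858]),
([-1.764,48.464,12.735,.587,115.694,86.511],[.7774,.0962,.2877]),
([-2.418,34.131,22.762,.6515,120.014,85.922],[.6709,.092,.4027]),
([-3.081,49.597,12.678,.9309,112.919,85.325],[.7961,.079,.2736]),
([-3.801,56.843,12.7306,1.2166,103.853,84.568],[.8524,.0669,.1739])]
def fk(q,P):
    a1,d1,L2,L3,a3,c,L6=P; q=np.radians(q)
    Ry=lambda a:Ro.from_euler('y',a).as_matrix(); Rz=lambda a:Ro.from_euler('z',a).as_matrix()
    R=Rz(q[0]); p=R@np.array([a1,c,d1]); 
    R=R@Ry(q[1]); p=p+R@[0,0,L2]
    R=R@Ry(q[2]); p=p+R@[a3,0,L3]
    R=R@Rz(q[3])@Ry(q[4]); p=p+R@[0,0,L6]
    R=R@Rz(q[5]+TWO)
    return p,R
TWO=0
def res(P): return np.concatenate([fk(q,P)[0]-x for q,x in D])
if __name__=='__main__':
    r=least_squares(lambda P:np.r_[res(P),1e-3*(P-[0,.4,.4,.4,0,.118,.3])],[0,.4,.4,.4,0,.118,.3])
    print(r.x,np.abs(res(r.x)).max()); np.save('P.npy',r.x)
    for q,x in D[-1:]: print(fk(q,r.x)[1])
E
python3 kin.py
```

```text
[2.13582302e-04 1.30639958e-01 5.37036098e-01 3.50691641e-01
 1.02721069e-01 1.17422973e-01 2.78409955e-01] 0.0005467858700612394
[[-0.0352471   0.99268023  0.11551449]
 [ 0.99933841  0.03397244  0.01298546]
 [ 0.0089661   0.11589577 -0.99322091]]
```

```bash
cat > sim.py <<'E'
from kin import *
import kin; kin.TWO=np.pi/2
P=np.load('P.npy')
lo=np.array([-178.18,-50.72,12.68,-81.47,9.98,-165.26]);hi=np.array([178.18,133.34,142.11,261.47,163.14,165.26])
def row(q,d,w,step=.05):
    p,R=fk(q,P); u=R@np.array(d,float); n=np.linalg.norm(u); t=p+u*min(1,step/n)
    def f(x):
        pp,RR=fk(x,P); return np.r_[pp-t,w*Ro.from_matrix(RR@R.T).as_rotvec()]
    return least_squares(f,np.clip(q,lo+1e-6,hi-1e-6),bounds=(lo,hi),x_scale=10).x
def tilt(q): R=fk(q,P)[1]; return np.degrees(np.arccos(-R[2,2]))
E
python3 - <<'E'
from sim import *
for w in (.3,.5,.7,1,1.5):
    q=np.array(D[6][0]); q[2]=12.6801
    for i in range(8): q=row(q,[1,0,0],w)
    print(w,q.round(2),fk(q,P)[0].round(3),tilt(q))
print(D[7],tilt(D[7][0]))
E
```

```text
0.3 [-4.39 51.51 12.68  6.54 74.32 84.35] [0.973 0.074 0.318] 41.97223054349265
0.5 [-4.18 54.09 12.68  3.76 89.99 84.65] [0.915 0.069 0.234] 23.526055260198234
0.7 [-4.07 55.63 12.68  2.55 96.49 84.59] [0.887 0.067 0.2  ] 15.404371667467766
1 [ -4.    56.71  12.68   1.79 100.44  84.5 ] [0.869 0.066 0.179] 10.310742525144674
1.5 [ -3.96  57.38  12.68   1.34 102.7   84.43] [0.859 0.065 0.167] 7.356592245503896
([-3.801, 56.843, 12.7306, 1.2166, 103.853, 84.568], [0.8524, 0.0669, 0.1739]) 6.675271156037417
```

The fit shows the solver weights orientation heavily: outward pushing gives only ~1.8° per call. I'll simulate an alternative, which is rolling past J6's limit so that J4 takes the turn and tips the tool sideways.

```bash
cat >> sim.py <<'E'
def rowt(q,t,RT,w,step=.05,astep=np.radians(8.59)):
    """one row toward absolute pose t,RT"""
    p,R=fk(q,P); u=t-p; n=np.linalg.norm(u); v=Ro.from_matrix(RT@R.T).as_rotvec(); m=np.linalg.norm(v)
    s=min(1,step/max(n,1e-9),astep/max(m,1e-9)); tt=p+u*s; RR0=Ro.from_rotvec(v*s).as_matrix()@R
    def f(x):
        pp,RR=fk(x,P); return np.r_[pp-tt,w*Ro.from_matrix(RR@RR0.T).as_rotvec()]
    return least_squares(f,np.clip(q,lo+1e-6,hi-1e-6),bounds=(lo,hi),x_scale=10).x
def call(q,slides,rolls,w=1.8):
    p,R=fk(q,P)
    for s,r in zip(slides,rolls): q=rowt(q,p+R@np.array(s),R@Ro.from_euler('z',r).as_matrix(),w)
    return q
def desc(q):
    p,R=fk(q,P); return f"q {q.round(1)} p {p.round(3)} z {R[:,2].round(3)} y {R[:,1].round(2)} tilt {tilt(q):.1f} az {np.degrees(np.arctan2(R[1,2],R[0,2])):.0f}"
E
python3 - <<'E'
from sim import *
q0=np.array(D[7][0]);q0[2]=12.74
for w in (1.,1.8,2.5):
  for pos in ([.17,-.52,.35],[.1,-.4,.4],[.1,-.4,.25],[0.1,-.65,.3]):
    q=q0.copy(); R=fk(q,P)[1]
    for i in range(40): q=rowt(q,np.array(pos),R,w)
    p,R=fk(q,P)
    a=desc(q)
    roll=np.radians(164.5-q[5])
    for i in range(20): q=rowt(q,p,R@Ro.from_euler('z',roll).as_matrix(),w)
    print(w,pos,'start',desc(q))
    for k in range(2):
        q=call(q,[[0,0,0]]*8,[1.2]*8,w); print('   ',desc(q))
E
```

```text
1.0 [0.17, -0.52, 0.35] start q [-87.8  17.7  58.4   6.9 104.3 164.5] p [ 0.17 -0.52  0.35] z [ 0.115  0.013 -0.993] y [-0.33  0.94 -0.03] tilt 6.7 az 6
    q [-131.5    0.2   88.9    8.8   96.   165.3] p [-0.099 -0.353  0.297] z [ 0.171 -0.035 -0.985] y [0.44 0.9  0.04] tilt 10.1 az -12
    q [-178.2  -15.6  109.8    4.6   95.8  165.3] p [-0.145 -0.144  0.246] z [ 0.177 -0.074 -0.981] y [0.94 0.29 0.15] tilt 11.1 az -23
1.0 [0.1, -0.4, 0.4] start q [-97.1   2.8  69.3   6.9 109.3 164.5] p [ 0.1 -0.4  0.4] z [ 0.115  0.013 -0.993] y [-0.18  0.98 -0.01] tilt 6.7 az 6
    q [-148.4  -16.9   89.3    6.   113.8  165.3] p [-0.077 -0.217  0.378] z [ 0.143 -0.025 -0.989] y [0.66 0.75 0.08] tilt 8.3 az -10
    q [-178.2  -28.4   73.6  -15.   143.7  165.3] p [-0.016 -0.075  0.506] z [ 0.163  0.158 -0.974] y [0.98 0.08 0.18] tilt 13.1 az 44
1.0 [0.1, -0.4, 0.25] start q [-97.1   5.7  90.2   6.5  85.7 162.1] p [ 0.1  -0.4   0.25] z [ 0.115  0.013 -0.993] y [-0.18  0.98 -0.01] tilt 6.7 az 6
    q [-146.8  -12.4  111.9    7.3   86.9  165.3] p [-0.07  -0.228  0.221] z [ 0.161 -0.046 -0.986] y [0.67
[... 3249 characters left out ...]
lt 6.7 az 6
    q [-149.5  -14.4  111.1    3.4   89.5  165.3] p [-0.081 -0.203  0.232] z [ 0.123  0.003 -0.992] y [0.7  0.71 0.09] tilt 7.1 az 1
    q [-178.2  -43.4   67.7  -18.9  162.7  165.3] p [ 0.172 -0.085  0.524] z [ 0.133  0.1   -0.986] y [ 0.99 -0.03  0.13] tilt 9.6 az 37
2.5 [0.1, -0.65, 0.3] start q [-94.4  31.6  43.9   6.8 105.6 164.5] p [ 0.1  -0.65  0.3 ] z [ 0.115  0.013 -0.993] y [-0.22  0.97 -0.01] tilt 6.7 az 6
    q [-139.3   11.3   84.2    4.7   90.1  165.3] p [-0.225 -0.379  0.245] z [ 0.127  0.    -0.992] y [0.57 0.82 0.07] tilt 7.3 az 0
    q [-178.2   23.9  139.1   10.3   24.   165.3] p [-0.185 -0.144 -0.019] z [ 0.118 -0.069 -0.991] y [0.99 0.12 0.11] tilt 7.9 az -30
```

```bash
cat > s2.py <<'E'
from sim import *
w=1.9
q0=np.array(D[7][0]);q0[2]=12.74
def ang(q,a,w=w): 
    return call(q,[[np.cos(a),0,-np.sin(a)]]*8,[0]*8,w)
print('stay'); q=q0
for a in np.radians([0,10,20,30,45]):
    q=q0
    for k in range(3): q=ang(q,a)
    print(np.degrees(a),desc(q))
# go to top
R=fk(q0,P)[1]
for pos in ([.3,.1,.75],[.25,.1,.8],[.4,.1,.7],[.2,.1,.7]):
    q=q0
    n=0
    for i in range(22): q=rowt(q,np.array(pos),R,w)
    print(pos,desc(q))
    best=max((tilt(ang(ang(q,a),a)) * (1 if fk(ang(q,a),P)[1][0,2]>0 else -1),a) for a in np.radians(np.arange(0,360,30)))
    a=best[1]; print('best',best[0],np.degrees(a))
    for k in range(4): q=ang(q,a); print('   ',desc(q))
E
python3 s2.py
```

```text
stay
0.0 q [-5.1 65.4 12.7  2.  91.1 83.1] p [0.913 0.046 0.053] z [ 0.189  0.017 -0.982] y [ 0.04 -1.   -0.01] tilt 11.0 az 5
10.0 q [-5.4 58.6 12.7  2.  97.9 83.1] p [0.884 0.044 0.152] z [ 0.189  0.017 -0.982] y [ 0.04 -1.   -0.01] tilt 11.0 az 5
20.0 q [ -5.9  51.9  12.7   2.2 104.8  82.9] p [0.844 0.042 0.247] z [ 0.188  0.017 -0.982] y [ 0.04 -1.   -0.01] tilt 10.9 az 5
29.999999999999996 q [ -6.5  45.1  12.7   2.3 111.7  82.6] p [0.793 0.039 0.336] z [ 0.186  0.017 -0.982] y [ 0.04 -1.   -0.01] tilt 10.7 az 5
45.0 q [ -7.8  35.1  12.7   2.8 122.1  81.9] p [0.698 0.035 0.456] z [ 0.18   0.017 -0.984] y [ 0.04 -1.   -0.01] tilt 10.4 az 5
[0.3, 0.1, 0.75] q [ -6.3   4.2  12.7   3.8 156.5  85.3] p [0.284 0.094 0.696] z [ 0.117  0.014 -0.993] y [ 0.04 -1.   -0.01] tilt 6.8 az 7
best 8.834752569870929 150.0
    q [ 73.   -8.9  21.6 -23.6 163.1 138.3] p [-0.05   0.129  0.704] z [ 0.125  0.012 -0.992] y [ 0.04 -1.   -0.01] tilt 7.2 az 6
    q [108.4   3.   12.7 -31.7 163.1 165.3] p [-0.139  0.181  0.702] z [ 0.151  0.029 -0.988] y [ 0.05 -1.   -0.02] tilt 8.8 az 11
    q [115.    3.5 
[... 1615 characters left out ...]
ilt 10.9 az 6
[0.2, 0.1, 0.7] q [ -7.5  -4.2  19.8   4.3 157.9  84.6] p [0.2 0.1 0.7] z [ 0.115  0.013 -0.993] y [ 0.04 -1.   -0.01] tilt 6.7 az 6
best 9.072288012955216 150.0
    q [101.7  -4.4  20.2 -25.3 163.1 165.3] p [-0.112  0.131  0.699] z [ 0.123  0.016 -0.992] y [ 0.04 -1.   -0.01] tilt 7.1 az 7
    q [109.5   2.9  12.7 -32.6 163.1 165.3] p [-0.141  0.178  0.702] z [ 0.155  0.031 -0.987] y [ 0.05 -1.   -0.02] tilt 9.1 az 11
    q [116.    3.5  12.7 -38.5 163.1 165.3] p [-0.155  0.165  0.701] z [ 0.184  0.035 -0.982] y [ 0.07 -1.   -0.02] tilt 10.8 az 11
    q [121.8   4.4  12.7 -43.7 163.1 165.3] p [-0.168  0.155  0.699] z [ 0.213  0.037 -0.976] y [ 0.08 -1.   -0.02] tilt 12.5 az 10
```

Rolling is no better, because J1 absorbs it. Outward ratcheting is predictable: about 15 more calls, ~12 s, and the 58 s budget allows it. I'll continue with a slight upward component to stay off the table.

```bash
python3 -m crank '{"slide":[[1,0,-0.25],[1,0,-0.25],[1,0,-0.25],[1,0,-0.25],[1,0,-0.25],[1,0,-0.25],[1,0,-0.25],[1,0,-0.25]],"roll":[0,0,0,0,0,0,0,0],"grip":[0.085,0.085,0.085,0.085,0.085,0.085,0.085,0.085]}' 60
python3 -m crank '{"slide":[[1,0,-0.25],[1,0,-0.25],[1,0,-0.25],[1,0,-0.25],[1,0,-0.25],[1,0,-0.25],[1,0,-0.25],[1,0,-0.25]],"roll":[0,0,0,0,0,0,0,0],"grip":[0.085,0.085,0.085,0.085,0.085,0.085,0.085,0.085]}' 60
python3 -c "
from rig import *
s=observe();print(s['q'])"
```

```text
time_s: 11.2
position: [0.8631, 0.0561, 0.1732]
tool_rot: [[0.988, 0.035, 0.148], [0.033, -0.999, 0.015], [0.149, -0.01, -0.989]]
ft_force: [-0.5, -0.3, 0.8]
grip_width: 0.0847
time_s: 12.0
position: [0.8701, 0.0485, 0.1813]
tool_rot: [[0.983, 0.035, 0.181], [0.033, -0.999, 0.017], [0.182, -0.011, -0.983]]
ft_force: [0.1, -0.1, 0.4]
grip_width: 0.085
[ -5.16773098  56.51594859  12.73703088   1.93205941 100.43116264
  83.37751487]
```

```bash
for i in 1; do python3 -m crank '{"slide":[[1,0,-0.2],[1,0,-0.2],[1,0,-0.2],[1,0,-0.2],[1,0,-0.2],[1,0,-0.2],[1,0,-0.2],[1,0,-0.2]],"roll":[0,0,0,0,0,0,0,0],"grip":[0.085,0.085,0.085,0.085,0.085,0.085,0.085,0.085]}' 60; done
python3 -m crank '{"slide":[[1,0,-0.2],[1,0,-0.2],[1,0,-0.2],[1,0,-0.2],[1,0,-0.2],[1,0,-0.2],[1,0,-0.2],[1,0,-0.2]],"roll":[0,0,0,0,0,0,0,0],"grip":[0.085,0.085,0.085,0.085,0.085,0.085,0.085,0.085]}' 60
python3 -m crank '{"slide":[[1,0,-0.2],[1,0,-0.2],[1,0,-0.2],[1,0,-0.2],[1,0,-0.2],[1,0,-0.2],[1,0,-0.2],[1,0,-0.2]],"roll":[0,0,0,0,0,0,0,0],"grip":[0.085,0.085,0.085,0.085,0.085,0.085,0.085,0.085]}' 60
python3 -c "
from rig import *
s=observe();print(s['q'])"
```

```text
time_s: 12.8
position: [0.8792, 0.0434, 0.1841]
tool_rot: [[0.976, 0.036, 0.214], [0.032, -0.999, 0.019], [0.215, -0.011, -0.977]]
ft_force: [0.6, -0.0, -0.1]
grip_width: 0.0854
time_s: 13.6
position: [0.8847, 0.0397, 0.1953]
tool_rot: [[0.968, 0.036, 0.247], [0.032, -0.999, 0.02], [0.247, -0.011, -0.969]]
ft_force: [-0.5, 0.4, -0.7]
grip_width: 0.085
time_s: 14.4
position: [0.8877, 0.037, 0.2124]
tool_rot: [[0.96, 0.036, 0.279], [0.031, -0.999, 0.021], [0.28, -0.012, -0.96]]
ft_force: [-0.5, 0.1, 0.0]
grip_width: 0.0852
[-6.1372442  54.76598383 12.73607111  2.93953485 96.48320742 82.65627094]
```

```bash
python3 -m crank '{"slide":[[1,0,-0.1],[1,0,-0.1],[1,0,-0.1],[1,0,-0.1],[1,0,-0.1],[1,0,-0.1],[1,0,-0.1],[1,0,-0.1]],"roll":[0,0,0,0,0,0,0,0],"grip":[0.085,0.085,0.085,0.085,0.085,0.085,0.085,0.085]}' 60
python3 -m crank '{"slide":[[1,0,-0.1],[1,0,-0.1],[1,0,-0.1],[1,0,-0.1],[1,0,-0.1],[1,0,-0.1],[1,0,-0.1],[1,0,-0.1]],"roll":[0,0,0,0,0,0,0,0],"grip":[0.085,0.085,0.085,0.085,0.085,0.085,0.085,0.085]}' 60
python3 -m crank '{"slide":[[1,0,-0.1],[1,0,-0.1],[1,0,-0.1],[1,0,-0.1],[1,0,-0.1],[1,0,-0.1],[1,0,-0.1],[1,0,-0.1]],"roll":[0,0,0,0,0,0,0,0],"grip":[0.085,0.085,0.085,0.085,0.085,0.085,0.085,0.085]}' 60
python3 -m crank '{"slide":[[1,0,-0.1],[1,0,-0.1],[1,0,-0.1],[1,0,-0.1],[1,0,-0.1],[1,0,-0.1],[1,0,-0.1],[1,0,-0.1]],"roll":[0,0,0,0,0,0,0,0],"grip":[0.085,0.085,0.085,0.085,0.085,0.085,0.085,0.085]}' 60
python3 -c "
from rig import *
s=observe();print(s['q'])"
```

```text
time_s: 15.2
position: [0.8993, 0.0356, 0.2094]
tool_rot: [[0.95, 0.036, 0.312], [0.03, -0.999, 0.022], [0.312, -0.012, -0.95]]
ft_force: [0.9, 0.6, -0.3]
grip_width: 0.0849
time_s: 16.0
position: [0.9063, 0.0344, 0.217]
tool_rot: [[0.938, 0.036, 0.344], [0.029, -0.999, 0.024], [0.344, -0.012, -0.939]]
ft_force: [-0.3, 0.5, -0.4]
grip_width: 0.0847
time_s: 16.8
position: [0.9102, 0.0335, 0.2319]
tool_rot: [[0.926, 0.036, 0.375], [0.029, -0.999, 0.025], [0.376, -0.012, -0.926]]
ft_force: [0.7, 0.8, -0.1]
grip_width: 0.0851
time_s: 17.6
position: [0.9114, 0.0327, 0.2519]
tool_rot: [[0.913, 0.036, 0.407], [0.028, -0.999, 0.026], [0.407, -0.012, -0.913]]
ft_force: [-0.4, 0.0, 0.5]
grip_width: 0.0849
[-6.62573357 52.86392175 12.7372668   4.15142074 90.68930492 82.39239611]
```

```bash
python3 -m crank '{"slide":[[1,0,-0.05],[1,0,-0.05],[1,0,-0.05],[1,0,-0.05],[1,0,-0.05],[1,0,-0.05],[1,0,-0.05],[1,0,-0.05]],"roll":[0,0,0,0,0,0,0,0],"grip":[0.085,0.085,0.085,0.085,0.085,0.085,0.085,0.085]}' 60
python3 -m crank '{"slide":[[1,0,-0.05],[1,0,-0.05],[1,0,-0.05],[1,0,-0.05],[1,0,-0.05],[1,0,-0.05],[1,0,-0.05],[1,0,-0.05]],"roll":[0,0,0,0,0,0,0,0],"grip":[0.085,0.085,0.085,0.085,0.085,0.085,0.085,0.085]}' 60
python3 -m crank '{"slide":[[1,0,-0.1],[1,0,-0.1],[1,0,-0.1],[1,0,-0.1],[1,0,-0.1],[1,0,-0.1],[1,0,-0.1],[1,0,-0.1]],"roll":[0,0,0,0,0,0,0,0],"grip":[0.085,0.085,0.085,0.085,0.085,0.085,0.085,0.085]}' 60
python3 -m crank '{"slide":[[1,0,-0.1],[1,0,-0.1],[1,0,-0.1],[1,0,-0.1],[1,0,-0.1],[1,0,-0.1],[1,0,-0.1],[1,0,-0.1]],"roll":[0,0,0,0,0,0,0,0],"grip":[0.085,0.085,0.085,0.085,0.085,0.085,0.085,0.085]}' 60
python3 -c "
from rig import *
s=observe();print(s['q'],s['tool_rot'],s['position'])"
```

```text
time_s: 18.4
position: [0.9165, 0.0323, 0.2632]
tool_rot: [[0.898, 0.036, 0.438], [0.027, -0.999, 0.027], [0.438, -0.012, -0.899]]
ft_force: [-0.1, -0.6, -0.2]
grip_width: 0.0845
time_s: 19.2
position: [0.9184, 0.0318, 0.2809]
tool_rot: [[0.883, 0.036, 0.468], [0.026, -0.999, 0.028], [0.468, -0.012, -0.883]]
ft_force: [-0.3, -0.1, 0.3]
grip_width: 0.0854
time_s: 20.0
position: [0.9113, 0.031, 0.3147]
tool_rot: [[0.867, 0.036, 0.498], [0.025, -0.999, 0.028], [0.498, -0.012, -0.867]]
ft_force: [-0.3, -0.0, 0.9]
grip_width: 0.085
time_s: 20.8
position: [0.9035, 0.0301, 0.3473]
tool_rot: [[0.849, 0.036, 0.527], [0.024, -0.999, 0.029], [0.527, -0.012, -0.85]]
ft_force: [-0.5, 0.6, 0.1]
grip_width: 0.0849
[-7.26007423 47.07839648 12.73801259  5.48466426 88.77499953 82.30960745] [[ 0.84926249  0.03584527  0.52675264]
 [ 0.02405103 -0.99928349  0.02922426]
 [ 0.52742276 -0.01215013 -0.8495161 ]] [0.90346308 0.03010397 0.3472903 ]
```

Tilt is now 31.9° at azimuth 3°, with the jaw axis horizontal. Next I'll bring the tool back over the board to the front side, high up, and look.

```bash
python3 -m crank '{"slide":[[-0.04,0.0055,-0.0268],[-0.08,0.011,-0.0537],[-0.12,0.0165,-0.0805],[-0.16,0.022,-0.1073],[-0.2,0.0275,-0.1342],[-0.24,0.033,-0.161],[-0.28,0.0385,-0.1878],[-0.32,0.044,-0.2147]],"roll":[0,0,0,0,0,0,0,0],"grip":[0.085,0.085,0.085,0.085,0.085,0.085,0.085,0.085]}' 60
python3 - <<'E'
from fit import *
from sim import fk,P
s=observe();print(s['q'],fk(s['q'],P)[0],s['tool_rot'])
W=snap('wrist','5')
print([(r['confidence'],r['box']) for r in silhouettes('old_pink_mid',W)])
E
```

```text
time_s: 21.6
position: [0.5236, -0.0267, 0.3601]
tool_rot: [[0.849, 0.036, 0.527], [0.025, -0.999, 0.029], [0.528, -0.012, -0.849]]
ft_force: [0.1, -1.3, 0.6]
grip_width: 0.085
[-23.3471   0.1627  84.7179  14.8676  66.7435  62.3371] [ 0.524  -0.0268  0.3602] [[ 0.8489  0.0363  0.5272]
 [ 0.0246 -0.9993  0.0292]
 [ 0.5279 -0.0118 -0.8492]]
[(0.58, [322.0, 239.7, 52.7, 61.4])]
```

View pics/wrist_5.png

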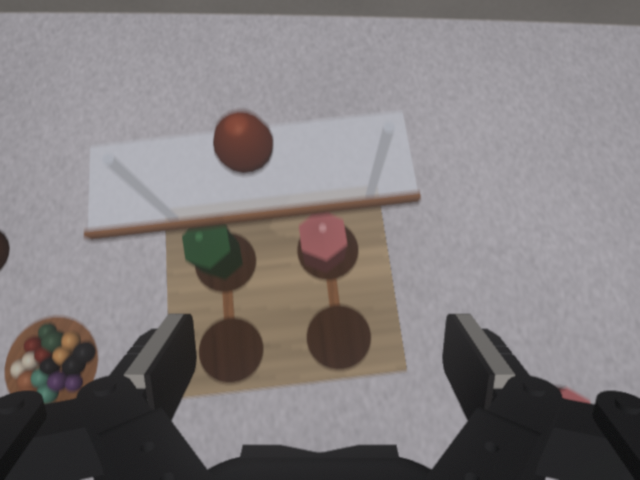

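The wrist picture shows the old pink at (323,238) with its tip at (323,229). The right front disc is at (338,337) and the left front disc at (231,350). I'll cross-check these against the fixed cameras.

Run:
```python
from fit import *
W=get_image('wrist');S=snap('scene','5');T=snap('top','5')
print('tip',ray(W,[[323,229]],.145),'discs',ray(W,[[338.5,337.5],[231.5,350]],.05))
m=silhouettes('old_pink_mid',W)[0]['pixels']
r=fitcrystal([W],[m],.05,[.617,-.024]);print(r.x[:2],np.degrees(r.x[2])%60,r.fun)
for yaw in (0,-10,10,20,30): 
    h=hexmask(W,[r.x[0],r.x[1],np.radians(yaw)],.05); print(yaw,(h&m).sum()/(h|m).sum())
x0=np.array([.617,-.024])
m=silhouettes('old_pink_mid',S)[0]['pixels']
r=fitcrystal([S],[m],.05,x0);print('S',r.x[:2],np.degrees(r.x[2])%60,r.fun)
cv2.imwrite('pics/zW5.png',cv2.resize(cv2.cvtColor(W['frame'],cv2.COLOR_RGB2BGR)[180:310,260:400],None,fx=4,fy=4,interpolation=cv2.INTER_CUBIC))
```

```text
tip [[ 0.6136 -0.0245  0.145 ]] discs [[ 0.5162 -0.0446  0.05  ]
 [ 0.4985  0.0736  0.05  ]]Traceback (most recent call last):
  File "<stdin>", line 4, in <module>
IndexError: list index out of range
```

Wrist and fixed cameras agree within 4 mm: old crystal at about (0.6165, −0.024). Descending along the tool axis.

```bash
python3 -m crank '{"slide":[[-0.045,0.002,0.01],[-0.063,0.003,0.05],[-0.063,0.003,0.1],[-0.063,0.003,0.15],[-0.063,0.003,0.2],[-0.063,0.003,0.24],[-0.063,0.003,0.27],[-0.063,0.003,0.288]],"roll":[0,0,0,0,0,0,0,0],"grip":[0.085,0.085,0.085,0.085,0.085,0.085,0.085,0.085]}' 60
python3 - <<'E'
from fit import *
from sim import fk,P
s=observe();print(s['q'],fk(s['q'],P)[0],s['ft_force'])
W=snap('wrist','6');S=snap('scene','6')
cv2.imwrite('pics/zS6.png',cv2.resize(cv2.cvtColor(S['frame'],cv2.COLOR_RGB2BGR)[110:310,200:460],None,fx=3,fy=3,interpolation=cv2.INTER_CUBIC))
E
```

```text
time_s: 22.7
position: [0.6253, -0.0223, 0.0782]
tool_rot: [[0.851, 0.037, 0.523], [0.024, -0.999, 0.031], [0.524, -0.013, -0.851]]
ft_force: [0.1, 0.2, 0.7]
grip_width: 0.0849
[-17.8255  27.3715  99.3816  25.9499  25.6823  49.5157] [ 0.6259 -0.0225  0.0783] [0.1159 0.2016 0.7459]
```

View pics/wrist_6.png

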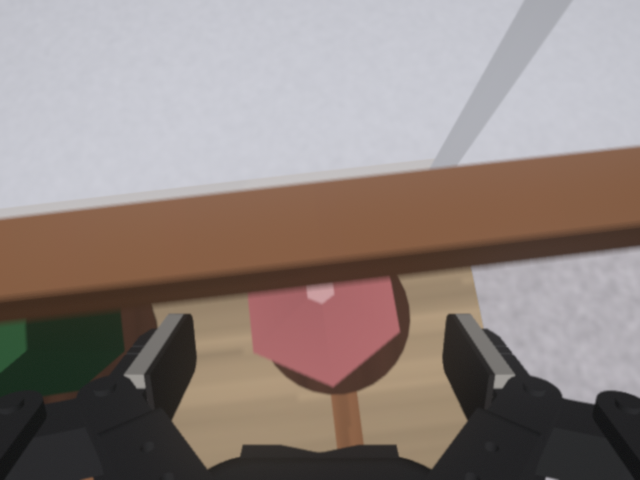

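View pics/zS6.png

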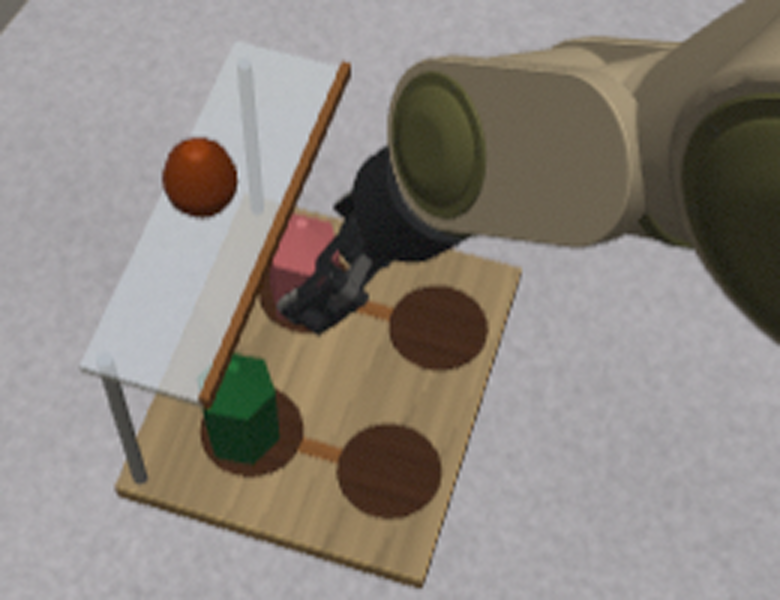

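The crystal sits between the fingers and is well aligned, clear of the board. Closing and lifting 15 mm.

```bash
python3 -m crank '{"slide":[[0,0,0],[0,0,0],[0,0,0],[0,0,0],[0,0,0],[0.003,0,-0.005],[0.006,0,-0.009],[0.008,0,-0.013]],"roll":[0,0,0,0,0,0,0,0],"grip":[0.04,0.03,0.03,0.03,0.03,0.03,0.03,0.03]}' 60
python3 - <<'E'
from fit import *
from sim import fk,P
s=observe();print(s['q'],fk(s['q'],P)[0],s['ft_force'],s['grip_width'])
W=snap('wrist','7');S=snap('scene','7')
cv2.imwrite('pics/zS7.png',cv2.resize(cv2.cvtColor(S['frame'],cv2.COLOR_RGB2BGR)[110:310,200:460],None,fx=3,fy=3,interpolation=cv2.INTER_CUBIC))
E
```

```text
time_s: 23.6
position: [0.6238, -0.0231, 0.0976]
tool_rot: [[0.85, 0.036, 0.526], [0.024, -0.999, 0.03], [0.527, -0.012, -0.85]]
ft_force: [0.3, -0.0, -4.8]
grip_width: 0.0448
[-17.9608  25.4436  98.546   23.8861  28.0457  51.7793] [ 0.6244 -0.0232  0.0978] [ 0.3328 -0.0468 -4.7642] 0.044797478835611595
```

View pics/wrist_7.png

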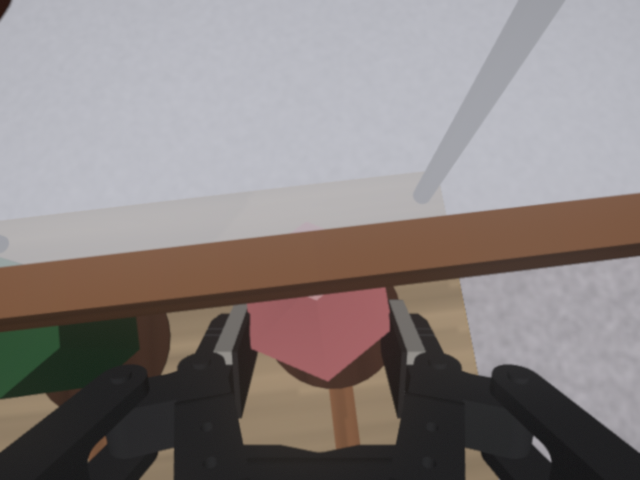

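View pics/zS7.png

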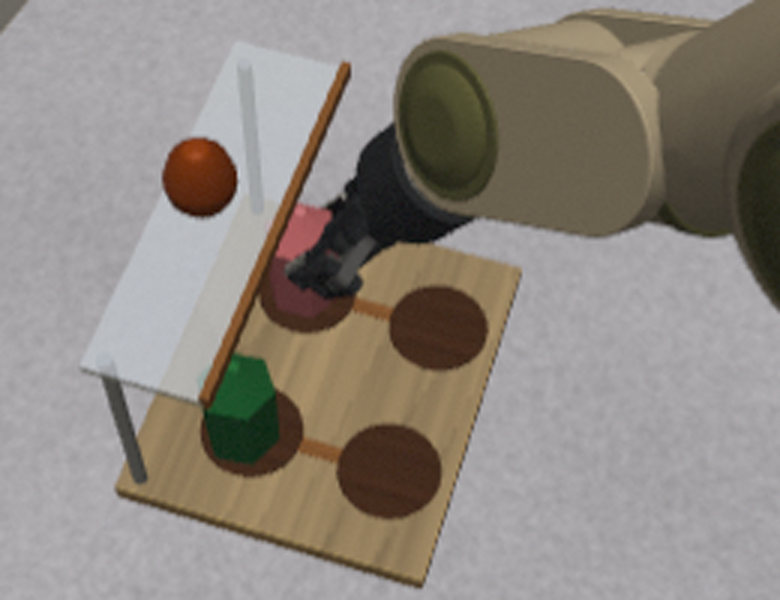

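The crystal is lifted (−4.8 N, opening 45 mm). Carrying it forward to the right front disc.

```bash
python3 -m crank '{"slide":[[-0.009,0.002,-0.0055],[-0.026,0.005,-0.016],[-0.044,0.009,-0.0275],[-0.061,0.0125,-0.038],[-0.077,0.016,-0.048],[-0.086,0.0176,-0.0536],[-0.086,0.0176,-0.0536],[-0.086,0.0176,-0.0536]],"roll":[0,0,0,0,0,0,0,0],"grip":[0.03,0.03,0.03,0.03,0.03,0.03,0.03,0.03]}' 60
python3 - <<'E'
from fit import *
from sim import fk,P
s=observe();print(s['time_s'],fk(s['q'],P)[0],s['ft_force'],s['grip_width'])
W=snap('wrist','8');T=snap('top','8');S=snap('scene','8')
print('tip? disc',)
cv2.imwrite('pics/zS8.png',cv2.resize(cv2.cvtColor(S['frame'],cv2.COLOR_RGB2BGR)[110:310,200:460],None,fx=3,fy=3,interpolation=cv2.INTER_CUBIC))
E
```

```text
time_s: 24.5
position: [0.5239, -0.0447, 0.0975]
tool_rot: [[0.849, 0.035, 0.527], [0.024, -0.999, 0.029], [0.528, -0.012, -0.849]]
ft_force: [0.0, -0.2, -4.8]
grip_width: 0.0449
24.5 [ 0.5245 -0.0449  0.0977] [ 0.0348 -0.2412 -4.7515] 0.04488751790358498
tip? disc
```

View pics/wrist_8.png

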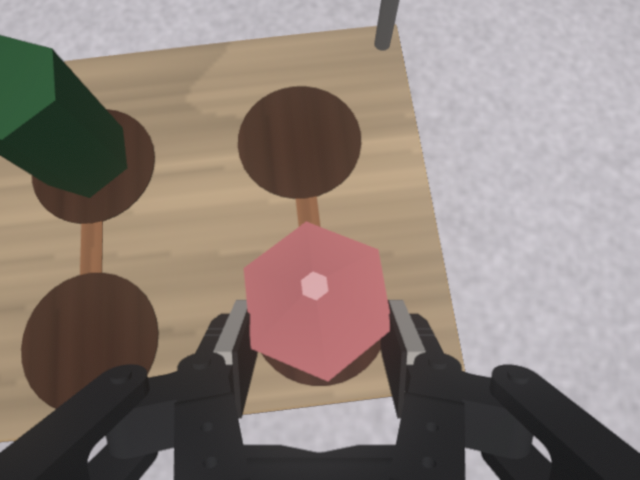

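View pics/zS8.png

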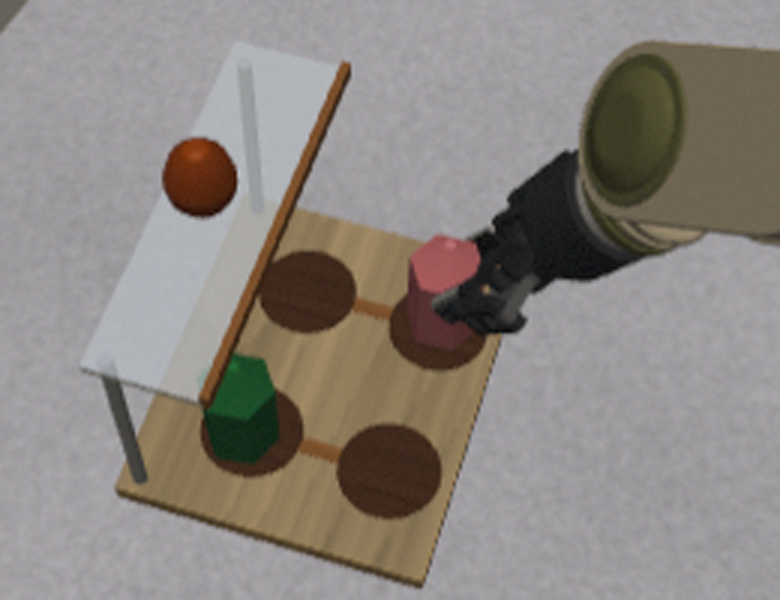

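Run:
```python
from fit import *
W=get_image('wrist');S=get_image('scene');T=get_image('top')
print('rear disc W',ray(W,[[300,142],[91,344]],.05), 'tip W',ray(W,[[315,286]],.160),'S',ray(S,[[350,191]],.16))
for n,p in(('S',S),('T',T),('W',W)):
    rs=silhouettes('old_pink_mid',p)
    if rs:
        m=rs[0]['pixels']; r=fitcrystal([p],[m],.0655,[.516,-.045]); print(n,rs[0]['confidence'],rs[0]['box'],m.sum(),r.x[:2],np.degrees(r.x[2])%60,r.fun)
# rear disc in S
f=S['frame'].astype(int); d=((f.sum(2)<200)&(f[...,0]>f[...,1]+8)).astype(np.uint8)
k,l,st,c=cv2.connectedComponentsWithStats(d)
for i in range(1,k):
    if st[i,4]>300: print(st[i],c[i],ray(S,[c[i]],.05))
```

```text
rear disc W [[ 0.6187 -0.029   0.05  ]
 [ 0.5011  0.0737  0.05  ]] tip W [[ 0.5189 -0.0439  0.16  ]] S [[ 0.5173 -0.0432  0.16  ]]
S 0.93 [349.4, 207.4, 24.0, 39.6] 567 [ 0.5199 -0.0425] 49.229172360225355 0.30295566502463056
T 0.61 [348.0, 244.1, 24.2, 22.0] 413 [ 0.5174 -0.0458] 9.176860030451266 0.11397849462365595
W 0.91 [315.0, 300.5, 146.0, 159.8] 16760 [ 0.5195 -0.0437] 9.957806786734054 0.05096262740656854
[ 521    6   46   52 1721] [542.6363  30.731 ] [[ 0.2772 -0.877   0.05  ]]
[337  27  43  22 331] [362.8218  36.6073] [[ 0.7284 -0.6084  0.05  ]]
[267 133  52 113 882] [299.4955 203.2098] [[ 0.6282 -0.0342  0.05  ]]
[254 157  25  25 443] [266.3318 169.8239] [[ 0.7391 -0.0807  0.05  ]]
[330 199  33  34 550] [343.1527 220.5945] [[ 0.523  -0.0373  0.05  ]]
[312 252  35  31 845] [329.3089 266.6485] [[0.5018 0.075  0.05  ]]
```

Held crystal at about (0.5185, −0.044) against disc centre (0.520, −0.0445). Rear disc measured at (0.6187, −0.029), as predicted. Lowering and releasing.

```bash
python3 -m crank '{"slide":[[-0.002,0,0.004],[-0.004,0,0.008],[-0.006,0,0.011],[-0.008,0,0.013],[-0.008,0,0.013],[-0.008,0,0.013],[-0.008,0,0.013],[-0.008,0,0.013]],"roll":[0,0,0,0,0,0,0,0],"grip":[0.03,0.03,0.03,0.03,0.03,0.055,0.085,0.085]}' 60
python3 - <<'E'
from fit import *
W=snap('wrist','9')
s=observe();print(s['time_s'],s['position'],s['grip_width'],s['ft_force'])
rs=silhouettes('old_pink_mid',W)
m=rs[0]['pixels']; r=fitcrystal([W],[m],.05,[.516,-.045]); print(r.x[:2],np.degrees(r.x[2])%60,r.fun)
E
```

```text
time_s: 25.75
position: [0.5238, -0.0445, 0.0821]
tool_rot: [[0.849, 0.036, 0.527], [0.024, -0.999, 0.029], [0.528, -0.012, -0.849]]
ft_force: [-0.5, -0.6, -0.6]
grip_width: 0.0815
25.8 [ 0.5237 -0.0444  0.082 ] 0.0849481692246323 [ 0.4699 -0.2753  0.1681]
[ 0.5188 -0.0439] 9.830569492580988 0.02229028415858436
```

View pics/wrist_9.png

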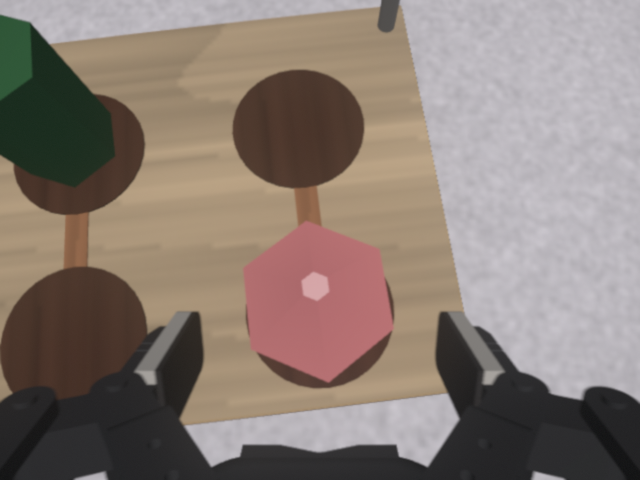

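Old crystal stands at (0.519, −0.044), upright and released. Now I'll check in the model that the new-crystal poses are reachable and work out the slides.

```bash
cat > plan.py <<'E'
from sim import *
from rig import observe
s=observe(); q=np.array(s['q']); p0,R=fk(q,P)
w=1.9
def go(q,seq,names=None):
    out=[]
    for t in seq:
        t=np.array(t); p=fk(q,P)[0]; d=R.T@(t-p); n=int(np.ceil(np.linalg.norm(t-p)/.045))
        qs=[q]
        for i in range(n+3): q=rowt(q,t,R,w); qs.append(q)
        v=np.abs(np.diff(qs,axis=0)).max(0)/.1
        print('to',t,'slide',d.round(4),'rows',n,'err',np.linalg.norm(fk(q,P)[0]-t).round(4),'tilt',tilt(q).round(1),'q',q.round(1),'v',v.round(0))
    return q
E
python3 - <<'E'
from plan import *
z=R[:,2]
print(p0,z)
T=np.array([.443,-.283,.047])+.0187*z
N=np.array([.6187-.004,-.029,.097])+.0187*z
A=p0-.15*z
q=go(q,[A,T-.12*z,T,T+[0,0,.12],[.42,-.2,.26],N-.17*z+[0,0,.03],N+[0,0,.02],N])
E
```

```text
[ 0.52424947 -0.04459051  0.08215982] [ 0.52696476  0.02908774 -0.84938922]
to [ 0.44520476 -0.04895368  0.2095682 ] slide [ 0.    0.   -0.15] rows 4 err 0.0 tilt 31.9 q [-33.6  -1.1 112.1  26.2  45.6  40. ] v [30. 71. 16. 73. 87. 66.]
to [ 0.38961847 -0.28594659  0.13304313] slide [-0.0933  0.2358  0.0288] rows 6 err 0.0 tilt 31.9 q [-68.4  14.  110.2  39.4  52.   -4.1] v [ 88.  40.  22.  49.  14. 119.]
to [ 0.45285424 -0.28245606  0.03111642] slide [0.   0.   0.12] rows 3 err 0.0 tilt 31.9 q [-59.7  28.7 111.2  52.3  36.4 -13.6] v [38. 62. 11. 57. 72. 43.]
to [ 0.45285424 -0.28245606  0.15111642] slide [ 0.0633 -0.0014 -0.1019] rows 3 err 0.0 tilt 31.9 q [-59.7  16.  102.9  36.8  51.6   7.5] v [  0.  58.  37.  80.  66. 103.]
to [ 0.42 -0.2   0.26] slide [ 0.0315 -0.0849 -0.1074] rows 4 err 0.0 tilt 31.9 q [-57.3  -0.  101.6  30.5  64.8  21. ] v [ 9. 59. 10. 25. 48. 48.]
to [ 0.53497023 -0.03340098  0.25551259] slide [ 0.0993 -0.1623  0.0692] rows 5 err 0.0 tilt 31.9 q [-23.6   5.4  96.6  18.   50.4  56.4] v [86. 23. 24. 41. 42. 93.]
to [ 0.62455424 -0.02845606  0.10111642] slide [-5.300e-03  1.000e-04  1.785e-01] rows 4 err 0.0 tilt 31.9 q [-18.6  25.2  98.3  24.   28.7  51.3] v [16. 57. 15. 21. 69. 18.]
to [ 0.62455424 -0.02845606  0.08111642] slide [-0.0106  0.0002  0.017 ] rows 1 err 0.0 tilt 31.9 q [-18.6  27.   99.6  26.6  25.9  48.4] v [ 0. 18. 13. 26. 28. 29.]
```

```bash
python3 -m crank '{"slide":[[0,0,-0.04],[0,0,-0.08],[0,0,-0.12],[0,0,-0.15],[-0.016,0.04,-0.145],[-0.033,0.083,-0.14],[-0.05,0.125,-0.135],[-0.066,0.167,-0.13]],"roll":[0,0,0,0,0,0,0,0],"grip":[0.085,0.085,0.085,0.085,0.085,0.085,0.085,0.085]}' 60
python3 -m crank '{"slide":[[-0.012,0.03,0.004],[-0.0273,0.067,0.009],[-0.0273,0.0688,0.009],[-0.0273,0.0688,0.009],[-0.0273,0.0688,0.009],[-0.0273,0.0688,0.009],[-0.0273,0.0688,0.009],[-0.0273,0.0688,0.009]],"roll":[0,0,0,0,0,0,0,0],"grip":[0.085,0.085,0.085,0.085,0.085,0.085,0.085,0.085]}' 60
python3 - <<'E'
from fit import *
from sim import fk,P
S=snap('scene','10');W=snap('wrist','10')
s=observe();p,R=fk(s['q'],P);print(s['time_s'],p,s['grip_width'],s['ft_force'])
for n,pp in (('S',S),('W',W)):
  rs=silhouettes('new_pink_mid',pp)
  for r0 in rs[:2]:
    m=r0['pixels']; r=fitcrystal([pp],[m],.0,[.447,-.283]); print(n,r0['confidence'],r0['box'],r.x[:2],np.degrees(r.x[2])%60,r.fun)
rs=silhouettes('old_pink_mid',S)
for r0 in rs[:2]:
    r=fitcrystal([S],[r0['pixels']],.05,[.519,-.044]); print('old',r0['confidence'],r0['box'],r.x[:2],np.degrees(r.x[2])%60,r.fun)
E
```

```text
time_s: 26.65
position: [0.4042, -0.2184, 0.1553]
tool_rot: [[0.849, 0.035, 0.528], [0.024, -0.999, 0.028], [0.528, -0.011, -0.849]]
ft_force: [0.3, -0.1, 0.5]
grip_width: 0.0853
time_s: 27.45
position: [0.3892, -0.2852, 0.133]
tool_rot: [[0.849, 0.037, 0.527], [0.025, -0.999, 0.029], [0.528, -0.012, -0.849]]
ft_force: [-0.1, -0.0, 0.1]
grip_width: 0.0849
27.55 [ 0.3895 -0.2857  0.1331] 0.08511979915463601 [ 0.5639 -1.1199 -0.1337]
S 0.84 [415.2, 160.2, 25.0, 37.7] [ 0.4486 -0.2821] 4.9142808404609175 0.030303030303030276
S 0.44 [298.8, 213.5, 146.7, 182.2] [ 0.447 -0.283] 0.0 1.0
W 0.67 [321.9, 221.1, 83.5, 104.4] [ 0.4498 -0.2829] 2.665077891236834 0.01954593294241469
old 0.69 [348.5, 211.2, 31.0, 36.3] [ 0.5187 -0.0451] 59.62416906986445 0.05166051660516602
```

View pics/wrist_10.png

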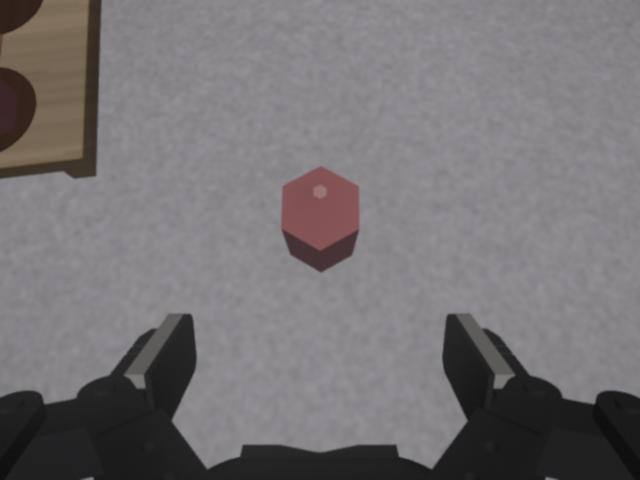

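View pics/scene_10.png

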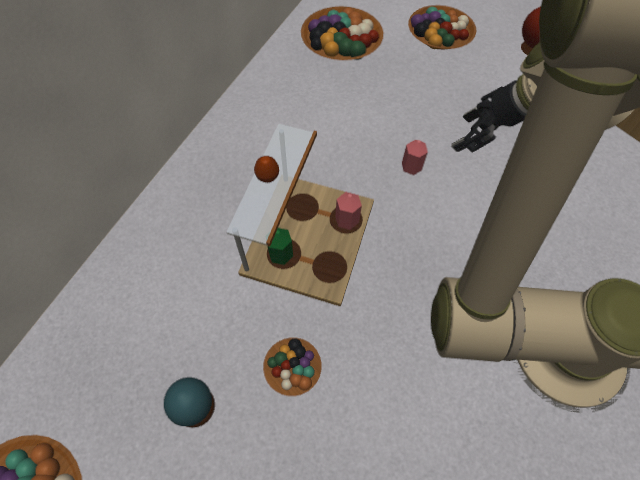

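New crystal at (0.449, −0.283), squarely between the jaws; old stands on its disc at scene (348,211). Grasping the new one.

```bash
python3 -m crank '{"slide":[[0.001,0,0.035],[0.002,0,0.07],[0.002,0,0.1],[0.002,0,0.121],[0.002,0,0.121],[0.002,0,0.121],[0.002,0,0.121],[0.002,0,0.121]],"roll":[0,0,0,0,0,0,0,0],"grip":[0.085,0.085,0.085,0.085,0.085,0.03,0.03,0.03]}' 60
python3 -m crank '{"slide":[[0,0,0],[0,0,0],[0.004,0,-0.006],[0.012,0,-0.02],[0.028,0,-0.045],[0.043,0,-0.07],[0.057,0,-0.091],[0.063,0,-0.102]],"roll":[0,0,0,0,0,0,0,0],"grip":[0.03,0.03,0.03,0.03,0.03,0.03,0.03,0.03]}' 60
python3 - <<'E'
from fit import *
W=snap('wrist','11')
from plan import *
print(s['time_s'],p0,s['grip_width'],s['ft_force'])
rs=silhouettes('new_pink_mid',W)
m=rs[0]['pixels']; r=fitcrystal([W],[m],.12,[.447,-.283]); print(r.x[:2],np.degrees(r.x[2])%60,r.fun)
z=R[:,2]
N=np.array([.6187-.004,-.029,.097])+.0187*z
q=go(q,[[.42,-.2,.26],N-.17*z+[0,0,.03],N+[0,0,.02],N])
E
```

```text
time_s: 28.5
position: [0.4543, -0.2826, 0.0323]
tool_rot: [[0.849, 0.035, 0.528], [0.024, -0.999, 0.028], [0.529, -0.011, -0.849]]
ft_force: [-10.9, 1.5, 22.8]
grip_width: 0.0446
time_s: 29.3
position: [0.454, -0.2839, 0.1535]
tool_rot: [[0.849, 0.035, 0.527], [0.025, -0.999, 0.026], [0.528, -0.009, -0.849]]
ft_force: [0.8, 0.3, -3.6]
grip_width: 0.0447
29.35 [ 0.4547 -0.2845  0.1547] 0.044436871755692844 [ 0.9878 -0.9058 -0.2638]
[ 0.4505 -0.2841] 1.288484434966052 0.021753039027511245
to [ 0.42 -0.2   0.26] slide [ 0.0285 -0.0865 -0.1055] rows 4 err 0.0 tilt 31.9 q [-57.2  -0.1 101.8  30.5  64.5  20.9] v [ 8. 59.  8. 23. 46. 47.]
to [ 0.5347 -0.0328  0.2554] slide [ 0.0993 -0.163   0.0688] rows 5 err 0.0 tilt 31.9 q [-23.4   5.3  96.7  17.7  50.1  56.6] v [86. 23. 24. 42. 42. 93.]
to [ 0.6246 -0.0285  0.1011] slide [-0.0053  0.0001  0.1785] rows 4 err 0.0 tilt 31.9 q [-18.5  25.2  98.4  23.7  28.4  51.5] v [16. 57. 15. 21. 69. 18.]
to [ 0.6246 -0.0285  0.0811] slide [-0.0106  0.0002  0.017 ] rows 1 err 0.0 tilt 31.9 q [-18.5  27.   99.6  26.3  25.5  48.6] v [ 0. 18. 13. 26. 28. 29.]
```

View pics/wrist_11.png

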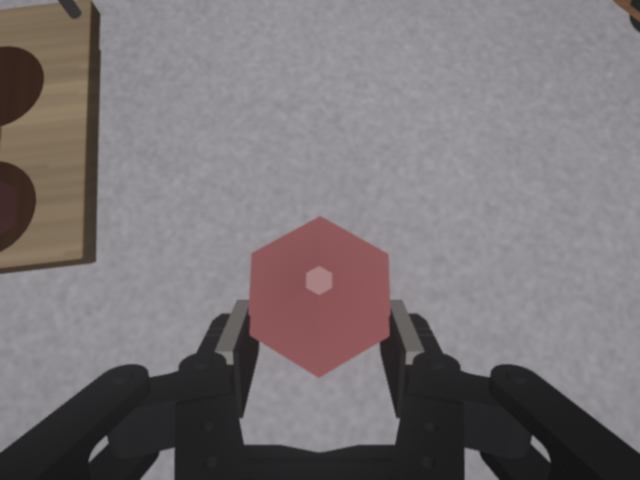

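The crystal is held with its centre ~5 mm ahead of... the grasp point, flats true. The old crystal now blocks the straight path in, so I'll enter from the open right side under the board and slide left just above the deck.

Run:
```python
from plan import *
print(s['time_s'],p0,s['ft_force'],s['grip_width'],s['tool_rot'][:,2])
N=np.array([.6237,-.0288,.0815])
E=N+[.0185,-.1186,.012]
q=go(q,[E,N+[0,0,.012],N])
```

```text
29.4 [ 0.45449341 -0.28426195  0.15305475] [-0.32309659 -0.63193587 -3.74656733] 0.04455685002769293 [ 0.52790337  0.02616421 -0.84890133]
to [ 0.6422 -0.1474  0.0935] slide [ 0.1313 -0.1296  0.1532] rows 6 err 0.0 tilt 31.9 q [-30.4  28.9  92.6  30.5  34.9  36.1] v [67. 30. 29. 22. 47. 64.]
to [ 0.6237 -0.0288  0.0935] slide [-0.0127 -0.1192 -0.0067] rows 3 err 0.0 tilt 31.9 q [-18.5  25.8  99.   24.8  27.3  50.2] v [51. 16. 32. 27. 34. 64.]
to [ 0.6237 -0.0288  0.0815] slide [-0.0063  0.0001  0.0102] rows 1 err 0.0 tilt 31.9 q [-18.5  26.9  99.7  26.4  25.7  48.4] v [ 0. 11.  8. 16. 17. 18.]
```

```bash
python3 -m crank '{"slide":[[0.013,-0.013,0.015],[0.033,-0.0325,0.038],[0.054,-0.053,0.063],[0.076,-0.075,0.089],[0.098,-0.097,0.114],[0.117,-0.116,0.137],[0.128,-0.1265,0.1495],[0.1313,-0.1296,0.1532]],"roll":[0,0,0,0,0,0,0,0],"grip":[0.03,0.03,0.03,0.03,0.03,0.03,0.03,0.03]}' 60
python3 - <<'E'
from fit import *
S=snap('scene','12');W=snap('wrist','12')
from plan import *
print(s['time_s'],p0,s['ft_force'],s['grip_width'])
cv2.imwrite('pics/zS12.png',cv2.resize(cv2.cvtColor(S['frame'],cv2.COLOR_RGB2BGR)[90:290,200:460],None,fx=3,fy=3,interpolation=cv2.INTER_CUBIC))
E
```

```text
time_s: 30.2
position: [0.6418, -0.1444, 0.0895]
tool_rot: [[0.851, 0.038, 0.524], [0.025, -0.999, 0.032], [0.525, -0.014, -0.851]]
ft_force: [-0.4, 0.3, -3.1]
grip_width: 0.0447
30.3 [ 0.6418 -0.146   0.0906] [-0.3886 -0.2258 -3.009 ] 0.04437429144298716
```

View pics/zS12.png

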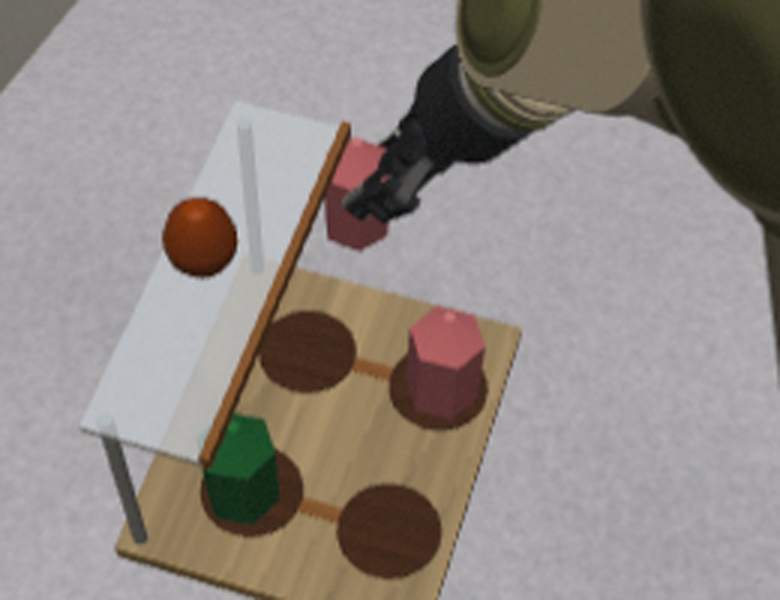

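View pics/wrist_12.png

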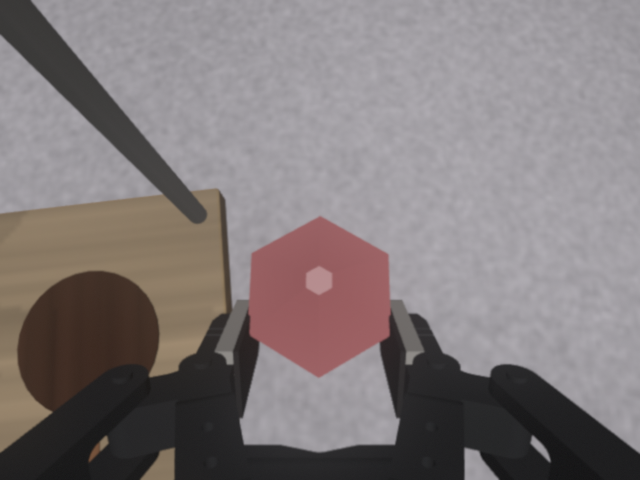

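In the zoomed scene view the new crystal hangs just right of the deck at (357,195); the post in the wrist view (200,215) is clear. Sliding left under the board.

```bash
python3 -m crank '{"slide":[[-0.001,-0.01,-0.0006],[-0.003,-0.028,-0.0016],[-0.005,-0.048,-0.0027],[-0.0074,-0.069,-0.0039],[-0.0096,-0.09,-0.0051],[-0.0115,-0.107,-0.006],[-0.0125,-0.117,-0.0066],[-0.0127,-0.1192,-0.0067]],"roll":[0,0,0,0,0,0,0,0],"grip":[0.03,0.03,0.03,0.03,0.03,0.03,0.03,0.03]}' 60
python3 - <<'E'
from fit import *
S=snap('scene','13');W=snap('wrist','13');T=snap('top','13')
from plan import *
print(s['time_s'],p0,s['ft_force'],s['grip_width'])
for n,pp in (('S',S),('W',W)):
  for nm,z0 in (('old_pink_mid',.05),('new_pink_mid',.062)):
    for r0 in silhouettes(nm,pp)[:2]:
      r=fitcrystal([pp],[r0['pixels']],z0,[.519,-.044] if nm[0]=='o' else [.618,-.029]); print(n,nm,r0['confidence'],np.round(r0['box']),r.x[:2],np.degrees(r.x[2])%60,r.fun)
cv2.imwrite('pics/zS13.png',cv2.resize(cv2.cvtColor(S['frame'],cv2.COLOR_RGB2BGR)[110:310,200:460],None,fx=3,fy=3,interpolation=cv2.INTER_CUBIC))
E
```

```text
time_s: 31.1
position: [0.6224, -0.0265, 0.0923]
tool_rot: [[0.849, 0.037, 0.527], [0.025, -0.999, 0.03], [0.527, -0.012, -0.85]]
ft_force: [0.5, -0.2, -3.3]
grip_width: 0.0444
31.25 [ 0.6238 -0.0283  0.0924] [ 0.4324 -0.7525 -2.9996] 0.04458808698185367
S old_pink_mid 0.84 [348. 211.  28.  37.] [ 0.5178 -0.044 ] 1.0686794418635728 0.07257072570725709
S old_pink_mid 0.44 [280. 245.  19.  37.] [ 0.519 -0.044] 0.0 1.0
S new_pink_mid 0.56 [302. 196.  20.  41.] [ 0.618  -0.0263] 57.58559150159935 0.4445859872611465
W new_pink_mid 0.71 [318. 324. 140. 106.] [ 0.6195 -0.0272] 1.0987161922539457 0.37849894055983047
```

View pics/zS13.png

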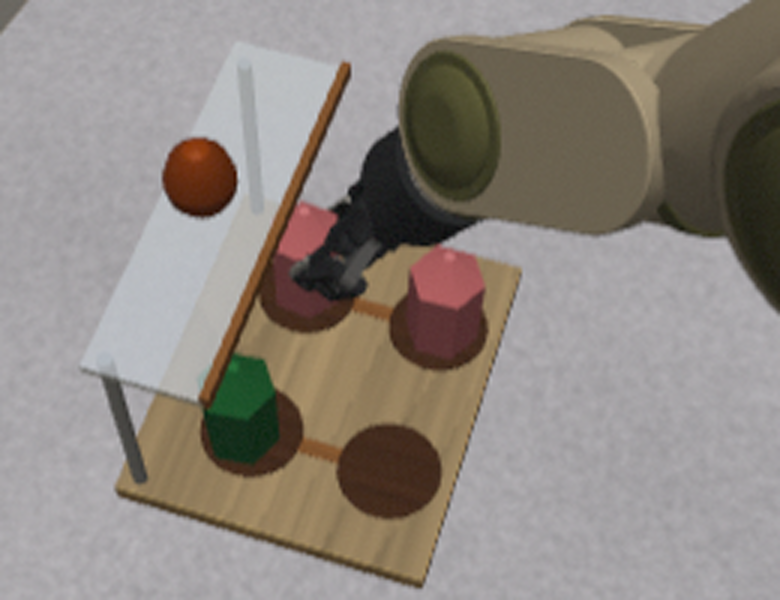

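View pics/wrist_13.png

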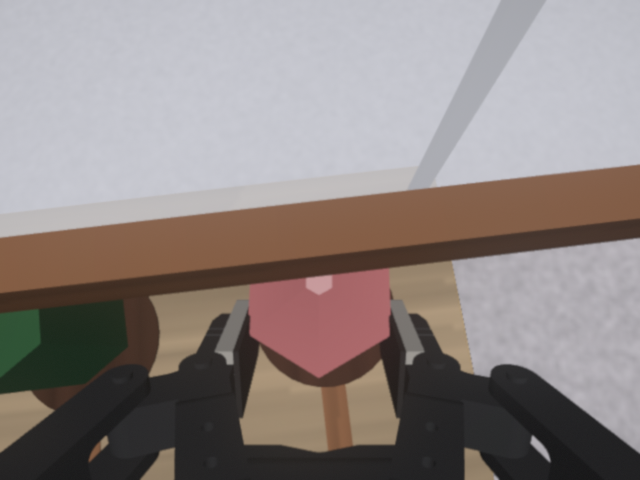

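It's over the disc at about (0.619, −0.027), untouched by neighbours. Lowering 11.5 mm and releasing.

```bash
python3 -m crank '{"slide":[[-0.002,0,0.003],[-0.004,0,0.006],[-0.005,0,0.0085],[-0.006,0,0.0098],[-0.006,0,0.0098],[-0.006,0,0.0098],[-0.006,0,0.0098],[-0.006,0,0.0098]],"roll":[0,0,0,0,0,0,0,0],"grip":[0.03,0.03,0.03,0.03,0.03,0.03,0.03,0.03]}' 60
python3 -m crank '{"slide":[[0,0,0],[0,0,0],[0,0,0],[0,0,0],[0,0,0],[0,0,0],[0,0,0],[0,0,0]],"roll":[0,0,0,0,0,0,0,0],"grip":[0.05,0.06,0.085,0.085,0.085,0.085,0.085,0.085]}' 60
python3 - <<'E'
from fit import *
S=snap('scene','14');W=snap('wrist','14')
from plan import *
print(s['time_s'],p0,s['ft_force'],s['grip_width'])
cv2.imwrite('pics/zS14.png',cv2.resize(cv2.cvtColor(S['frame'],cv2.COLOR_RGB2BGR)[110:310,200:460],None,fx=3,fy=3,interpolation=cv2.INTER_CUBIC))
z=R[:,2]
go(q,[p0-.1*z,p0-.19*z])
E
```

```text
time_s: 32.25
position: [0.6236, -0.0278, 0.0826]
tool_rot: [[0.847, 0.036, 0.53], [0.025, -0.999, 0.028], [0.531, -0.011, -0.848]]
ft_force: [-12.2, 1.4, 16.2]
grip_width: 0.0444
time_s: 33.05
position: [0.6232, -0.0277, 0.0805]
tool_rot: [[0.849, 0.036, 0.527], [0.024, -0.999, 0.029], [0.527, -0.012, -0.849]]
ft_force: [0.5, 0.1, 0.3]
grip_width: 0.085
33.15 [ 0.6238 -0.0278  0.0807] [ 0.9604 -0.0175  0.1402] 0.08511757130396065
to [ 0.5711 -0.0307  0.1656] slide [ 0.  -0.  -0.1] rows 3 err 0.0 tilt 31.8 q [-21.2  15.1 101.1  21.6  36.3  52.5] v [14. 60. 11. 28. 57. 24.]
to [ 0.5237 -0.0334  0.2421] slide [ 0.    0.   -0.09] rows 2 err 0.0 tilt 31.8 q [-24.3   5.   99.5  19.   48.3  54.5] v [16. 58. 10. 17. 64. 13.]
```

View pics/zS14.png

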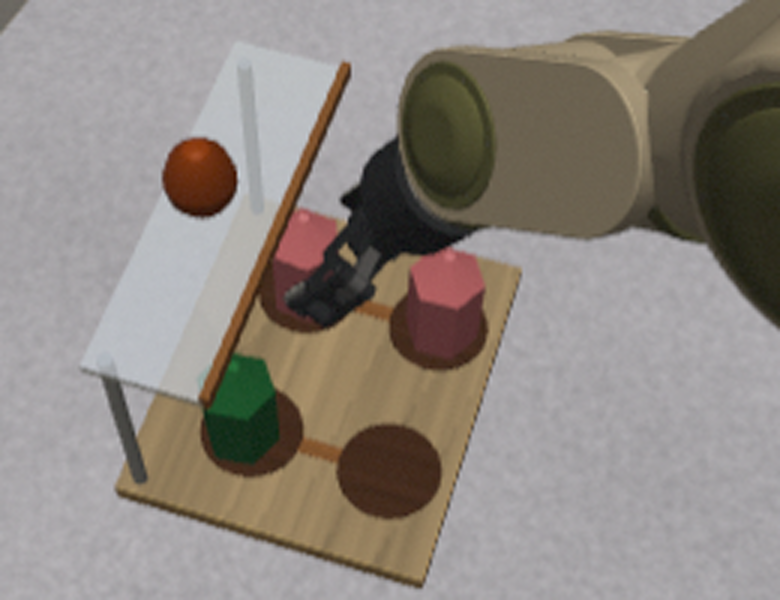

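View pics/wrist_14.png

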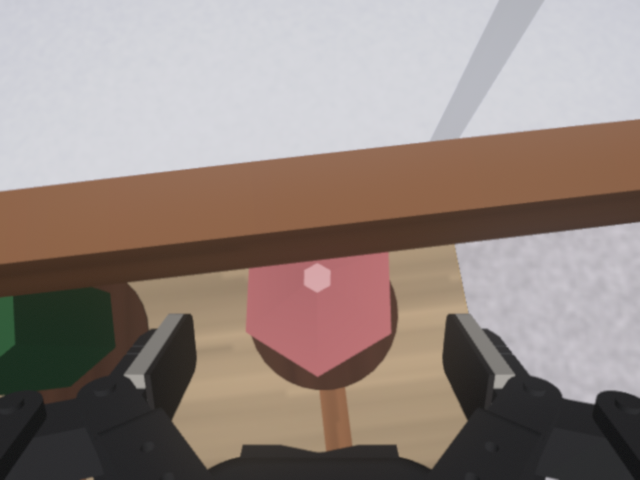

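It's released, standing at wrist view (318,320). Backing off along the tool axis, then up.

```bash
python3 -m crank '{"slide":[[0,0,-0.015],[0,0,-0.04],[0,0,-0.08],[0,0,-0.12],[0,0,-0.16],[0,0,-0.2],[0,0,-0.23],[0,0,-0.25]],"roll":[0,0,0,0,0,0,0,0],"grip":[0.085,0.085,0.085,0.085,0.085,0.085,0.085,0.085]}' 60
python3 -m crank '{"slide":[[-0.02,0.02,-0.02],[-0.05,0.04,-0.05],[-0.07,0.07,-0.07],[-0.09,0.1,-0.08],[-0.09,0.13,-0.08],[-0.09,0.15,-0.08],[-0.09,0.15,-0.08],[-0.09,0.15,-0.08]],"roll":[0,0,0,0,0,0,0,0],"grip":[0.085,0.085,0.085,0.085,0.085,0.085,0.085,0.085]}' 60
python3 - <<'E'
from fit import *
S=snap('scene','15');W=snap('wrist','15');T=snap('top','15')
s=observe();print(s['time_s'],s['position'],s['ft_force'])
for n,pp in (('S',S),('T',T)):
  for nm in ('old_pink_mid','green_mid'):
    for r0 in silhouettes(nm,pp)[:3]:
      c=np.argwhere(r0['pixels'])[:,::-1].mean(0); x0=ray(pp,[c],.095)[0]
      r=fitcrystal([pp],[r0['pixels']],.05,x0); print(n,nm,round(r0['confidence'],2),np.round(r0['box']),r.x[:2],r.fun)
  for nm,z in (('bowl',.03),('ball',.055)):
    for r0 in silhouettes(nm,pp)[:1]: print(n,nm,ray(pp,[r0['box'][:2]],z))
cv2.imwrite('pics/zS15.png',cv2.resize(cv2.cvtColor(S['frame'],cv2.COLOR_RGB2BGR)[110:310,200:460],None,fx=3,fy=3,interpolation=cv2.INTER_CUBIC))
cv2.imwrite('pics/zT15.png',cv2.resize(cv2.cvtColor(T['frame'],cv2.COLOR_RGB2BGR)[140:340,240:500],None,fx=3,fy=3,interpolation=cv2.INTER_CUBIC))
E
```

```text
time_s: 33.95
position: [0.4907, -0.035, 0.2952]
tool_rot: [[0.848, 0.036, 0.529], [0.025, -0.999, 0.028], [0.53, -0.011, -0.848]]
ft_force: [-0.5, 0.3, 0.5]
grip_width: 0.0853
time_s: 34.75
position: [0.3782, -0.189, 0.3114]
tool_rot: [[0.849, 0.035, 0.527], [0.023, -0.999, 0.03], [0.527, -0.013, -0.85]]
ft_force: [0.3, 0.9, -0.2]
grip_width: 0.085
34.9 [ 0.3784 -0.1883  0.3116] [ 0.1052 -0.1354  0.5287]
S old_pink_mid 0.86 [350. 211.  25.  34.] [ 0.5178 -0.0433] 0.09529702970297027
S green_mid 0.55 [280. 245.  23.  35.] [0.605  0.0934] 0.194647201946472
S bowl [[ 0.6201 -0.0171  0.03  ]]
S ball [[ 0.5229 -0.0668  0.055 ]]
T old_pink_mid 0.89 [348. 246.  24.  27.] [ 0.5161 -0.0453] 0.05842696629213484
T green_mid 0.75 [292. 217.  21.  19.] [0.5981 0.0897] 0.32671081677704195
T bowl [[0.472  0.2784 0.03  ]]
T ball [[0.6055 0.427  0.055 ]]
```

View pics/zS15.png

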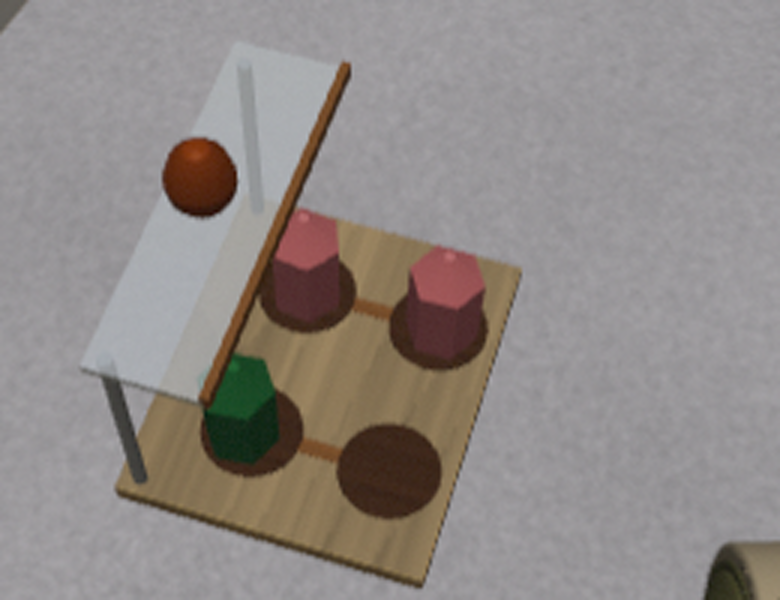

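View pics/zT15.png

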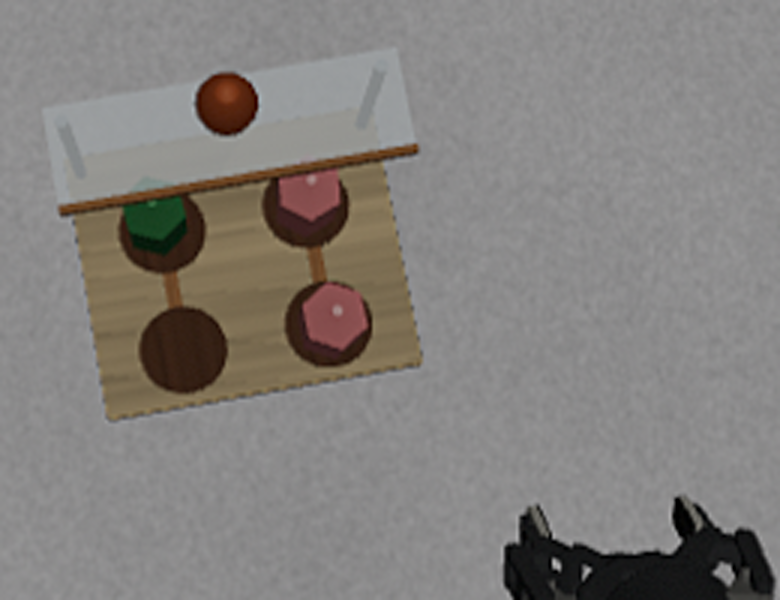

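Run:
```python
from fit import *
S=get_image('scene');T=get_image('top')
print('new tip S',ray(S,[[301,182]],.145),'T',ray(T,[[240+311/3,140+180/3]],.145),'old tip S',ray(S,[[200+450/3,110+257/3]],.145),'T',ray(T,[[240+337/3,140+311/3]],.145))
r0=silhouettes('new_pink_mid',S)
for r in r0[:2]:
    f=fitcrystal([S],[r['pixels']],.05,[.618,-.028]);print(r['box'],f.x,f.fun)
close_job()
```

```text
new tip S [[ 0.6185 -0.028   0.145 ]] T [[ 0.6176 -0.0303  0.145 ]] old tip S [[ 0.516  -0.0427  0.145 ]] T [[ 0.516  -0.0465  0.145 ]]
[302.0, 199.2, 20.3, 35.7] [ 0.6194 -0.0287  1.0462] 0.1189542483660131
[351.7, 211.0, 30.8, 38.2] [ 0.618 -0.028  0.   ] 1.0
the job is handed in; nothing more can be done
```

The restock is done and handed in at about 35 s of the 58 s: the old pink crystal stands on the right front disc and the new one on the right rear disc. The hand-in returned no verdict.

**How it went**
- **New crystal, first turn:** I turned it on the table with the upright tool so its flats would suit a tilted grasp.
- **Tilting the tool:** the move command has no tilt. I pushed the arm repeatedly beyond its reach, and each push tipped the tool a little, up to 31.9°.
- **Old crystal:** I carried it from the rear disc to the front disc.
- **New crystal, placing:** I brought it in from the open right side under the board, set it down and backed the arm off.

**Last checks**

| Item | Measured (m) | Target (m) |
|---|---|---|
| Old crystal | (0.516 to 0.518, −0.043 to −0.047) | front disc (0.520, −0.0445) |
| New crystal | (0.618 to 0.619, −0.028 to −0.030) | rear disc (0.6187, −0.029) |

- **Crystals:** both are within about 5 mm of their disc centres (22 mm allowed). They look upright in the scene and top pictures. The gripper is open and clear, with the wrist force near zero.
- **Green crystal, bowl and ball:** they are where they were, within a few millimetres of measurement noise.

**Checks that disagreed**
- In the last scene picture the bowl and ball detections were false; they fell at the crystals' positions. For those two I relied on the top camera.
- Single-camera fits of the board-covered crystals were poor, so I also located the pink crystals by their tips.

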